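Lay out finishing tools from the tilt-out bin

TASK

On this vase-finishing bench, tilt the white-fronted bin forward by its orange pull until it is fully open, take out the two tools and lay each one flat in its compartment of the tool tray: the wooden rib in the blue one, the black-handled steel scraper in the yellow one. When both are in the tray, tilt the bin fully shut again. Leave the pottery and everything else on the bench where it stands.

Things in the scene. Friction and masses are not known exactly. Their poses are not given: they have to be found in the camera images.
- housing: Fixed wooden bin housing on a solid base, 290 wide (y) x 150 deep (x) x 263 high. Origin on the bench below the middle of its open front; x points into it, y along its front. Its roof (255 to 263 above the bench, from 45 behind the front plane to the back) overhangs the open bin, so tools cannot be had straight down: lean the gripper back about as the bin (30 degrees). Side walls 180 high in front; back open.
- bin (a joint): Tilt of the bin in rad: 0 shut, 0.55 fully open (stop). Its top comes out towards the housing's -x, about a level axis along the housing's y through bin_pivot. Stiff hinge (0.3 N m friction): stays where left; 5 to 6 N at the pull moves it. White front 264 wide, 85 high, 8 thick; grey floor 120 deep, 6 thick; sides 45 high, back 35 high.
- bin_pivot (a point): Pivot axis of the bin: middle of the lower edge of its front's outer face, 115 above the bench. Its axes turn with the bin: x to the bin's back, y along it, z up along its front.
- bin_pull (a point): Centre of the orange pull on the bin's front: a block 24 wide (along y), 36 out from the front, 18 high, flush with the front's top edge. In the bin's frame it lies at x -20, y 0, z 76 mm from bin_pivot. Pinch its 24 mm width. Turns with the bin.
- rib: Loose pale wooden rib, a flat bar 100 (its x) x 26 (its y) x 10 (its z), 20 to 45 g. Origin: centre of its underside. Starts in the bin, lengthwise along the bin's y, at rest_left or rest_right. Its middle is free for fingers across its 26 mm width: 34 mm to the front panel, 42 mm to the back wall, 56 mm from its underside down to the bin floor.
- scraper: Loose steel scraper: black middle handle (50 long, 26 wide, 10 thick) and at each end a steel blade 26 wide, 6 thick; overall 100 (its x) x 26 (its y), 35 to 75 g. Origin: centre of its underside. Starts in the bin like the rib, at the other rest; which is where varies.
- rest_left (a point): In the bin (turns with it): centre of the left pair of notched rests, where a tool's underside lies; bin frame x 60, y 62, z 62 mm from bin_pivot. Rests are 6 thick, 38 either side of this point along y; notch lips 8 high, 2 mm play beside the tool.
- rest_right (a point): The same for the right pair of rests: bin frame x 60, y -62, z 62 mm from bin_pivot.
- tray: Fixed pale wooden tool tray, base plate 160 (x) x 215 (y) x 4. Origin: centre of its underside, on the bench. It holds the two compartments.
- nest_blue (a point): Centre of the blue compartment on its resting surface, 24 above the bench. Lengthwise along the tray's x, inside 112 x 38. Two raised U-shaped ends (27 long, 50 wide; lips and end walls 10 high above the resting surface) with a 70 mm gap between them for the fingers, open to the tray plate 20 below. Axes as the tray's.
- nest_yellow (a point): Centre of the yellow compartment: the same as the blue one but running lengthwise along the tray's y. Resting surface 24 above the bench. Axes as the tray's.
- small_pot: Bystander: small lidded clay-coloured pot, 38 wide, 36 high, standing on the tray's bare corner. Origin: centre of its underside.
- dish: Bystander: shallow clay-coloured dish, 76 across, 24 high, on the bench nearest the robot. Origin: centre of its underside.
- vase_a: Bystander: clay-coloured vase, 84 wide, 170 high, left of the bin. Origin: centre of its underside.
- vase_b: Bystander: clay-coloured vase, 80 wide, 150 high, on the far right. Origin: centre of its underside.
- plaster_block: Bystander: cream plaster block 90 x 55 x 35, near left. Origin: centre of its underside.
- flat_brush: Bystander: decorating brush lying on the bench, far right. Origin: centre of its underside.
Mind the look-alikes: they are no part of the job. Leave any pink or turquoise look-alike of the rib alone. Several things have the shape of the scraper; the one meant has the colours described above.

How it is judged:
By the outcome, as a careful person would: the job done as asked, in the order asked, and still so for the second after the job is handed in, with the robot touching nothing.
It also fails if it takes over 72 s, if anything falls off the work surface, if the arm or the gripper's body presses on something with over 40 N, if the wrist force passes 120 N, or if a joint passes its speed limit or range.

ROBOT

A 6-joint arm with a two-finger parallel gripper is mounted at the origin on the work surface. World frame = base frame: x ahead of the robot, y to its left, z up, the work surface at z = 0. Lengths are in m, angles in rad, forces in N, time in s.
With the tool pointing down it reaches from about 0.275 to 1 m from the base axis. Payload 8.4 kg.
Tool frame: the origin (TCP) lies midway between the tips of the shut fingers; the grasp point (between the pads) lies 19 mm behind it; x points along the fingers, z is the direction in which the jaws open and shut, and the axes are right-handed (so a half turn about x gives the same grasp; the last joint's range is limited). The gripper opens to 85 mm and grips with 20 to 120 N. Pads are 22 mm wide; open, the fingers measure 114 mm over their backs; the gripper's body (76 mm by 85 mm) begins 54 mm behind the grasp point. The pads swing forward as they close: fully open they stand 13 mm farther back than shut.
Start: joints at [-1.286, 0.353, 1.633, -0, 1.155, -0.002], TCP at [0.177, -0.599, 0.231] pointing down, gripper open.
Joint ranges: [-2.63, 2.63], [-0.92, 2.1], [0.06, 2.66], [-1.3, 4.44], [0, 2.69], [-3.02, 3.02]. Speed limits (rad/s): [2.22, 2.22, 2.79, 3.14, 3.14, 3.14].

INTERFACE

Orientations are given as a 3x3 rotation matrix whose columns are the frame's x, y, z axes.
In Python, from rig import robot, vision gives the robot as it stands.
- The arm moves only by the tool send_rows, never from a script. Its argument "steps" is one flat list of numbers, 6 for each row, row after row: the shift along the tool's x, y, z in m, then the turn, a rotation vector about the tool's x, y, z in degrees. A call has exactly 5 rows; each row shifts and turns the pose as measured when the row begins, along the tool's axes as they then stand; what a row does not reach is not made up. A row lasts 1/8 s, in which the tool goes at most 62.5 mm and 10.7 degrees, less where a joint would pass 70% of its speed; a pose out of reach is approached as far as the arm can. A call is refused whole if a number of a shift passes 0.0625 or a number of a turn 10.7, either way. A call with a gripper value outside its range is refused whole. "hand" is the finger opening in m, from 0 to 0.0854, set as the call begins (left out, the last holds). The fingers move at their own pace and stop on an object; the grip force is fixed at half the most. Time passes only in rows, so rows that do not move let the fingers close, or fill a call up. It gives the time, the measured TCP pose, the force and the opening at its end, in the units of the state.
- robot.state(): the state, without advancing time (a new reading comes with each control period).
- vision.snapshot(name): name is "scene" or "top"; returns a dict with "frame" (400x640x3 uint8, red, green, blue), "vfov" (degrees; the focal length in pixels is half the picture's height over the tangent of half this angle, whatever the lens; pixels are square), "cx", "cy" (the principal point, pixels), "camera_from_world" (4x4, takes a point from world to camera coordinates). Camera axes: x right, y down, z forward; pixel columns grow to the right and rows downward; lengths in m; the calibration is good to about 2 mm. A picture is of the moment at which its call begins. There is no depth.
- robot.sign_off(): hands the job in, once; it reports no verdict.
The state is a dict: "clock": time; "joint_positions": joint angles; "joint_velocities": joint speeds; "joint_efforts": joint torques, N m; "eef_pos": TCP position; "eef_rot": TCP orientation; "force": force on the tool from outside, world axes, zero at the start; "wrist_torque": the same for the moment, N m; "width": opening from 0.0 (shut) to 1.0 (fully open).
Only numpy, scipy, OpenCV 4.12 (cv2) and the standard library are available. Lean on these libraries where they do the work, as an engineer would, in place of code of your own. Each camera call takes 0.05 s, during which the arm holds its last target.

## Working session

There is one attempt and no reset: what is moved stays moved. The work goes in short steps, Python scripts to look and compute and a tool call to move; the robot and the scene stay as the last step left them, time stands still between calls to the robot, and variables do not carry over. Pictures are saved under pics/ and viewed, and the job is handed in when it is done.

Besides the shell and the picture viewer there is one more tool, called as name(argument=value, ...) on one line, values as JSON. send_rows: Moves the arm, as the interface text tells. Its arguments: {"type":"object","properties":{"steps":{"type":"array"},"hand":{"type":"number"}},"required":["steps"]}

```bash
mkdir -p pics; ls; python3 - <<'E'
from rig import robot, vision
import cv2,numpy as np
for n in("scene","top"):
    s=vision.snapshot(n); cv2.imwrite(f"pics/{n}0.png",s["frame"][:,:,::-1])
    print(n,s["vfov"],s["cx"],s["cy"],np.round(s["camera_from_world"],4).tolist())
print(robot.state())
E
```

```text
pics
scene 56.42506957794806 313.4074210687253 189.10436183732782 [[0.7953, 0.606, -0.0165, -0.4841], [0.4716, -0.6356, -0.6112, -0.1608], [-0.3809, 0.4783, -0.7913, 1.4467], [0.0, 0.0, 0.0, 1.0]]
top 55.90828958470984 318.9675156222583 199.560241628468 [[-0.0017, -1.0, -0.0066, 0.069], [-0.9944, 0.0024, -0.1061, 0.5931], [0.1061, 0.0064, -0.9943, 1.0332], [0.0, 0.0, 0.0, 1.0]]
{'clock': 0.1, 'joint_positions': array([-1.28642730e+00,  3.53592018e-01,  1.63405508e+00, -3.38449502e-05,
        1.15520451e+00, -2.42530767e-03]), 'joint_velocities': array([ 0.00014539, -0.00129033, -0.00367032,  0.00080683,  0.00010444,
       -0.0011573 ]), 'joint_efforts': array([ 2.69517232e-04, -6.06356049e+01, -3.42819750e+01, -3.69363045e-05,
        3.86668937e-03,  9.25975371e-06]), 'eef_pos': array([ 0.17665419, -0.59906983,  0.23063056]), 'eef_rot': array([[-3.82920725e-04,  9.59151740e-01,  2.82891838e-01],
       [ 1.19970043e-03,  2.82892096e-01, -9.59150991e-01],
       [-9.99999207e-01, -2.78933319e-05, -1.25902000e-03]]), 'force': array([-0.02423357,  0.23453632, -0.60174361]), 'wrist_torque': array([ 0.03763052, -0.00825745,  0.0182953 ]), 'width': 0.9981861454437296}
```

View pics/scene0.png

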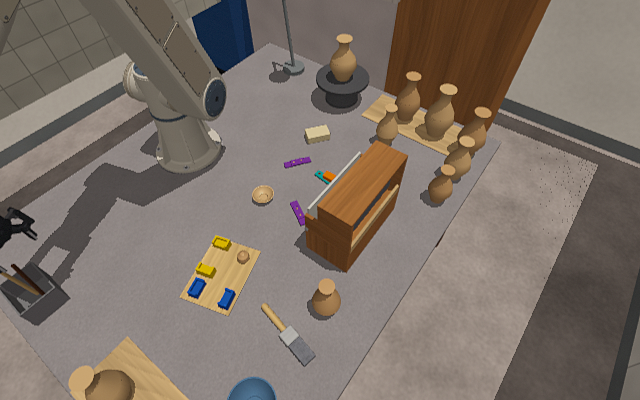

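View pics/top0.png

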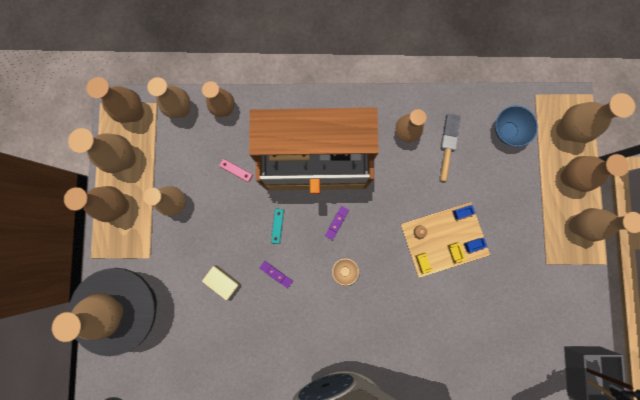

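The wooden rib appears at about (290,155) top, on the left rest, and the dark scraper at about (340,155). The pull is at (315,186) and the tray around (445,240). I'll zoom in next.

```bash
python3 - <<'E'
import cv2
i=cv2.imread("pics/top0.png")
cv2.imwrite("pics/c1.png",cv2.resize(i[95:210,235:395],None,fx=5,fy=5,interpolation=cv2.INTER_CUBIC))
cv2.imwrite("pics/c2.png",cv2.resize(i[190:290,390:500],None,fx=6,fy=6,interpolation=cv2.INTER_CUBIC))
i=cv2.imread("pics/scene0.png")
cv2.imwrite("pics/c3.png",cv2.resize(i[130:330,170:420],None,fx=3,fy=3,interpolation=cv2.INTER_CUBIC))
E
```

```text
(no output)
```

View pics/c1.png

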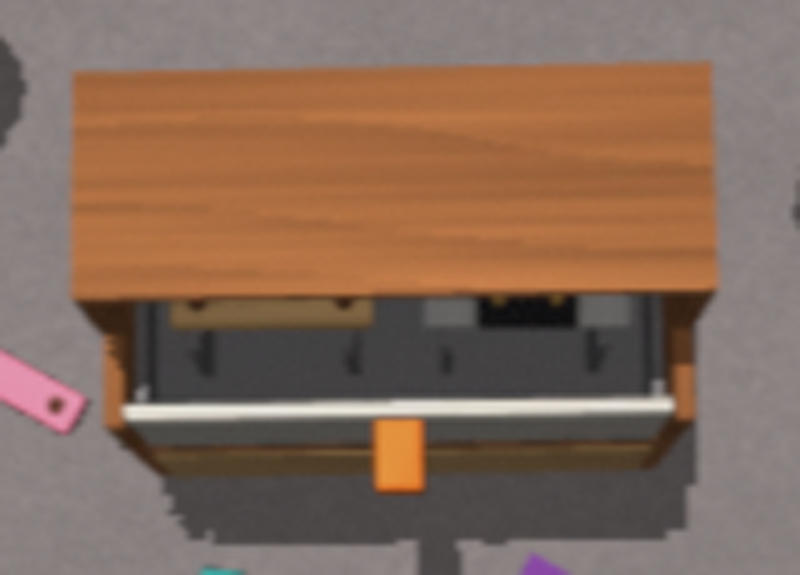

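View pics/c2.png

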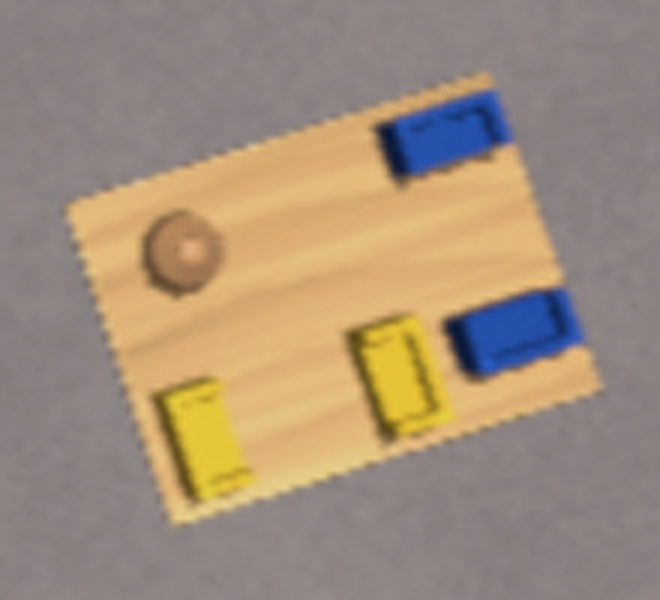

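View pics/c3.png

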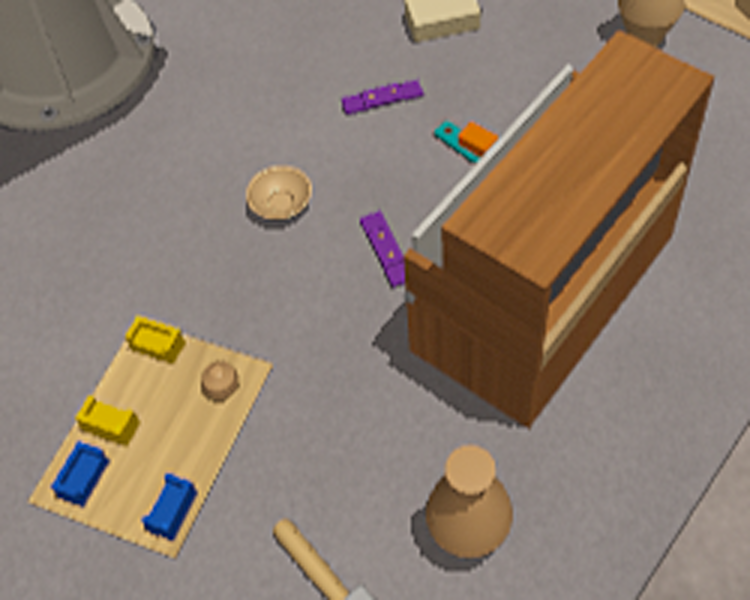

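The zoomed views show the rib at the left rest and the scraper at the right. Roof corners, the white top edge, the pull and the compartments are all clear. Now to measure them.

```bash
cat > h.py <<'E'
import numpy as np, cv2
from rig import robot, vision
def cam(s):
    f=200/np.tan(np.radians(s["vfov"]/2)); T=np.array(s["camera_from_world"]); return f,s["cx"],s["cy"],T[:3,:3],T[:3,3]
def ray(c,u,v):
    f,cx,cy,R,t=c; d=R.T@np.array([(u-cx)/f,(v-cy)/f,1]); return -R.T@t,d
def onz(c,u,v,z):
    o,d=ray(c,u,v); return (o+d*(z-o[2])/d[2])
def proj(c,p):
    f,cx,cy,R,t=c; q=R@np.array(p)+t; return np.array([cx+f*q[0]/q[2],cy+f*q[1]/q[2]])
def tri(c1,p1,c2,p2):
    o1,d1=ray(c1,*p1);o2,d2=ray(c2,*p2)
    s=np.linalg.lstsq(np.c_[d1,-d2],o2-o1,rcond=None)[0]
    a=o1+d1*s[0];b=o2+d2*s[1]; return (a+b)/2,np.linalg.norm(a-b)
def blobs(im,lo,hi,roi,amin=15):
    hsv=cv2.cvtColor(im,cv2.COLOR_RGB2HSV); m=cv2.inRange(hsv,lo,hi)
    k=np.zeros_like(m);x0,y0,x1,y1=roi;k[y0:y1,x0:x1]=m[y0:y1,x0:x1]
    n,l,st,ce=cv2.connectedComponentsWithStats(k)
    out=[]
    for i in range(1,n):
        if st[i,4]>=amin:
            pts=np.argwhere(l==i)[:,::-1].astype(np.float32)
            out.append((st[i,4],ce[i],cv2.minAreaRect(pts)))
    return out
E
python3 - <<'E'
from h import *
S={n:vision.snapshot(n) for n in("top","scene")};C={n:cam(S[n]) for n in S}
c=C["top"]
print("campos",[(-C[n][3].T@C[n][4]).round(3) for n in C])
q=lambda u,v:(u/5+235-.4,v/5+95-.4)
for p,z in[((72,75),.263),((712,63),.263),((718,290),.263),((75,298),.263),((123,410),.2),((672,403),.2)]:
    print("roof/front",onz(c,*q(*p),z).round(4))
for nm,lo,hi,z in[("blue",(105,150,90),(130,255,255),.034),("yel",(22,120,120),(32,255,255),.034),("orange",(8,200,190),(18,255,255),.2)]:
  for n in("top","scene"):
    roi=(390,190,500,290) if n=="top" else(170,220,270,320)
    if nm=="orange": roi=(300,170,330,200) if n=="top" else (315,165,340,190)
    for a,ce,r in blobs(S[n]["frame"],lo,hi,roi): print(nm,n,a,ce.round(1),"rect",onz(C[n],*r[0],z).round(4),"cen",onz(C[n],*ce,z).round(4),r[1],r[2])
# tray
r=lambda u,v:(u/6+390-.4,v/6+190-.4)
P=[onz(c,*r(*p),.004)[:2] for p in[(68,205),(490,72),(602,388),(175,525)]]
print(np.round(P,4), np.mean(P,0))
for i in range(4):
    d=P[(i+1)%4]-P[i];print(np.linalg.norm(d),np.degrees(np.arctan2(d[1],d[0])))
E
```

```text
campos [array([0.48 , 0.061, 1.091]), array([ 1.012, -0.501,  1.039])]
roof/front [0.7743 0.2247 0.263 ]
roof/front [ 0.7787 -0.0656  0.263 ]
roof/front [ 0.6739 -0.0663  0.263 ]
roof/front [0.6711 0.2215 0.263 ]
roof/front [0.6309 0.2097 0.2   ]
roof/front [ 0.6336 -0.0531  0.2   ]
blue top 150 [464.3 211.7] rect [ 0.5578 -0.3398  0.034 ] cen [ 0.558  -0.3395  0.034 ] (8.538147926330566, 17.39252281188965) 71.56504821777344
blue top 170 [476.  244.7] rect [ 0.4662 -0.3686  0.034 ] cen [ 0.4658 -0.368   0.034 ] (9.486830711364746, 17.70875358581543) 71.56504821777344
blue scene 196 [196.1 286.8] rect [ 0.4743 -0.3722  0.034 ] cen [ 0.4732 -0.3723  0.034 ] (11.907333374023438, 18.729244232177734) 29.74488067626953
blue scene 180 [226.4 298. ] rect [ 0.5656 -0.3436  0.034 ] cen [ 0.566  -0.3437  0.034 ] (11.180339813232422, 19.230182647705078) 26.56505012512207
yel top 211 [457.  252.3] rect [ 0.4447 -0.3142  0.034 ] cen [ 0.4451 -0.3145  0.034 ] (19.194747924804688, 11.352991104125977) 69.44395446777344
yel top 190 [424.  262.9] rect [ 0.4168 -0.2226  0.034 ] cen [ 0.4161 -0.2224  0.034 ] (19.311790466308594, 10.416662216186523) 69.44395446777344
yel scene 180 [221.4 241.9] rect [ 0.4263 -0.2276  0.034 ] cen [ 0.4252 -0.2265  0.034 ] (19.367835998535156, 11.263565063476562) 15.945395469665527
yel scene 178 [205.7 269.2] rect [ 0.4534 -0.3182  0.034 ] cen [ 0.4544 -0.3185  0.034 ] (20.04094123840332, 11.394705772399902) 23.629377365112305
orange scene 62 [328.9 175. ] rect [0.6133 0.0747 0.2   ] cen [0.613  0.0746 0.2   ] (10.733125686645508, 5.366562843322754) 26.56505012512207
[[ 0.5256 -0.1677]
 [ 0.5892 -0.3723]
 [ 0.4384 -0.4186]
 [ 0.3747 -0.2144]] [ 0.48198981 -0.29322462]
0.2142448637993422 -72.73119213782279
0.15777343109291167 -162.93092627707756
0.21390651933390006 107.34385000351779
0.15805277413836774 17.192147022102265
```

```bash
python3 - <<'E'
from h import *
S={n:vision.snapshot(n) for n in("top","scene")};C={n:cam(S[n]) for n in S}
R=np.array([[np.cos(.3),-np.sin(.3)],[np.sin(.3),np.cos(.3)]])
t0=np.array([.482,-.2932])
for nm,a,b in[("b",(464.3,211.7),(226.4,298)),("b",(476,244.7),(196.1,286.8)),("y",(457,252.3),(205.7,269.2)),("y",(424,262.9),(221.4,241.9))]:
    p,e=tri(C["top"],a,C["scene"],b); print(nm,p.round(4),e.round(4),(R.T@(p[:2]-t0)).round(4))
# tray corners in scene
q=lambda u,v:(u/3+170-.33,v/3+130-.33)
P=[onz(C["scene"],*q(*p),.004)[:2] for p in[(272,363),(176,556),(30,502),(135,322)]]
print(np.round(P,4),np.mean(P,0))
# projections of candidate nest outlines (tops) for check
E
```

```text
b [ 0.5597 -0.3428  0.0225] 0.003 [ 0.0596 -0.0703]
b [ 0.4665 -0.3716  0.0233] 0.002 [-0.038  -0.0703]
y [ 0.4461 -0.3174  0.0218] 0.0039 [-0.0415 -0.0125]
y [ 0.4167 -0.2242  0.0222] 0.0035 [-0.042   0.0852]
[[ 0.528  -0.1671]
 [ 0.5923 -0.3703]
 [ 0.4424 -0.4181]
 [ 0.3772 -0.2186]] [ 0.48497835 -0.29352662]
```

```bash
cat >> h.py <<'E'
from scipy.spatial.transform import Rotation as Ro, Slerp
H=np.array([.628,.0777,0]);YAW=.012;PIV=H+[0,0,.115]
def Rt(yaw,tilt):
    h=np.array([np.cos(yaw),np.sin(yaw),0]);Z=np.array([0,0,1.])
    x=np.sin(tilt)*h-np.cos(tilt)*Z;y=np.cos(tilt)*h+np.sin(tilt)*Z
    return np.c_[x,y,np.cross(x,y)]
def binp(th,v):  # bin frame point -> world
    R=Rt(YAW,th); return PIV+np.array(v)@np.array([R[:,1],-R[:,2],-R[:,0]])
def emit(poses,per=5):
    s=robot.state();p=s["eef_pos"];R=s["eef_rot"]
    print("clock",s["clock"],"pos",p.round(4),"w",s["width"].round(3),"F",s["force"].round(1),"q",s["joint_positions"].round(2))
    out=[]
    for P,Q in poses:
        d=R.T@(P-p);r=np.degrees(Ro.from_matrix(R.T@Q).as_rotvec());out.append(np.r_[d.round(4),r.round(1)])
        p,R=P,Q
    for i in range(0,len(out),per):
        print([float(x) for row in out[i:i+per] for x in row])
    o=np.array(out);print("max",abs(o).max(0))
def line(P,Q,n,ease=False):
    s=robot.state();p=s["eef_pos"];R=s["eef_rot"]
    sl=Slerp([0,1],Ro.from_matrix([R,Q]))
    return [(p+(P-p)*k/n,sl(k/n).as_matrix()) for k in range(1,n+1)]
E
python3 - <<'E'
from h import *
print(binp(0,[-.02,0,.057]),binp(.55,[-.02,0,.057]))
t=binp(0,[-.02,0,.057]);t[2]=.29
emit(line(t,Rt(YAW,0),15))
E
```

```text
[0.60800144 0.07746001 0.172     ] [0.58115971 0.07713789 0.15314015]Traceback (most recent call last):
  File "<stdin>", line 4, in <module>
  File "h.py", line 35, in emit
    print("clock",s["clock"],"pos",p.round(4),"w",s["width"].round(3),"F",s["force"].round(1),"q",s["joint_positions"].round(2))
                                                  ^^^^^^^^^^^^^^^^
AttributeError: 'float' object has no attribute 'round'
```

```bash
sed -i 's/s\["width"\].round(3)/round(s["width"],3)/' h.py
python3 - <<'E'
from h import *
t=binp(0,[-.02,0,.057]);t[2]=.29
emit(line(t,Rt(YAW,0),15))
E
```

```text
clock 0.3 pos [ 0.1768 -0.5993  0.231 ] w 1.001 F [ 0.3 -0.2  1. ] q [-1.29  0.35  1.63  0.    1.16 -0.  ]
[-0.0039, 0.0403, -0.0351, 1.0, -0.0, 0.0, -0.0039, 0.0397, -0.0359, 1.0, -0.0, 0.0, -0.0039, 0.039, -0.0366, 1.0, -0.0, 0.0, -0.0039, 0.0383, -0.0373, 1.0, -0.0, 0.0, -0.0039, 0.0377, -0.038, 1.0, -0.0, 0.0]
[-0.0039, 0.037, -0.0387, 1.0, -0.0, 0.0, -0.0039, 0.0362, -0.0394, 1.0, -0.0, 0.0, -0.0039, 0.0355, -0.04, 1.0, -0.0, 0.0, -0.0039, 0.0348, -0.0407, 1.0, -0.0, 0.0, -0.0039, 0.034, -0.0413, 1.0, -0.0, 0.0]
[-0.0039, 0.0333, -0.0419, 1.0, -0.0, 0.0, -0.0039, 0.0325, -0.0425, 1.0, -0.0, 0.0, -0.0039, 0.0317, -0.0431, 1.0, -0.0, 0.0, -0.0039, 0.0309, -0.0437, 1.0, -0.0, 0.0, -0.0039, 0.0301, -0.0442, 1.0, -0.0, 0.0]
max [0.0039 0.0403 0.0442 1.     0.     0.    ]
```

send_rows(steps=[-0.004,0.04,-0.035,1,0,0,-0.004,0.04,-0.036,1,0,0,-0.004,0.039,-0.037,1,0,0,-0.004,0.038,-0.037,1,0,0,-0.004,0.038,-0.038,1,0,0])

```text
clock: 0.92
eef_pos: [0.3225, -0.3703, 0.2508]
eef_rot: [[0.001, 0.982, 0.19], [-0.001, 0.19, -0.982], [-1.0, 0.0, 0.001]]
force: [0.8, 0.5, -0.6]
width: 1.002
```

send_rows(steps=[-0.004,0.037,-0.039,1,0,0,-0.004,0.036,-0.039,1,0,0,-0.004,0.0355,-0.04,1,0,0,-0.004,0.035,-0.041,1,0,0,-0.004,0.034,-0.041,1,0,0])

```text
clock: 1.55
eef_pos: [0.4709, -0.1375, 0.2727]
eef_rot: [[0.004, 0.995, 0.1], [-0.002, 0.1, -0.995], [-1.0, 0.003, 0.003]]
force: [0.4, 0.0, 0.1]
width: 0.997
```

```bash
python3 - <<'E'
from h import *
t=binp(0,[-.02,0,.057]);t[2]=.29
emit(line(t,Rt(YAW,0),10))
E
```

```text
clock 1.55 pos [ 0.4709 -0.1375  0.2727] w 0.997 F [0.4 0.  0.1] q [-0.29  0.1   1.87 -0.    1.17  1.19]
[-0.0017, 0.0158, -0.02, 0.5, 0.0, -0.0, -0.0017, 0.0156, -0.0202, 0.5, 0.0, -0.0, -0.0017, 0.0154, -0.0203, 0.5, 0.0, -0.0, -0.0017, 0.0153, -0.0204, 0.5, 0.0, -0.0, -0.0017, 0.0151, -0.0206, 0.5, 0.0, -0.0]
[-0.0017, 0.0149, -0.0207, 0.5, 0.0, -0.0, -0.0017, 0.0147, -0.0208, 0.5, 0.0, -0.0, -0.0017, 0.0145, -0.021, 0.5, 0.0, -0.0, -0.0017, 0.0143, -0.0211, 0.5, 0.0, -0.0, -0.0017, 0.0142, -0.0212, 0.5, 0.0, -0.0]
max [0.0017 0.0158 0.0212 0.5    0.     0.    ]
```

send_rows(steps=[-0.0035,0.0315,-0.04,1,0,0,-0.0035,0.031,-0.0405,1,0,0,-0.0035,0.03,-0.041,1,0,0,-0.0035,0.0295,-0.042,1,0,0,-0.0035,0.029,-0.0425,1,0,0])

```text
clock: 2.17
eef_pos: [0.6122, 0.0863, 0.2916]
eef_rot: [[0.006, 1.0, 0.011], [-0.003, 0.011, -1.0], [-1.0, 0.006, 0.003]]
force: [0.4, 0.0, 0.7]
width: 1.003
```

```bash
python3 - <<'E'
from h import *
t=binp(0,[-.02,0,.057])
emit(line(t,Rt(YAW,0),5))
for n in("top","scene"):
    s=vision.snapshot(n);i=s["frame"][:,:,::-1]
    i=i[90:215,230:400] if n=="top" else i[100:260,240:420]
    cv2.imwrite(f"pics/{n}1.png",cv2.resize(i,None,fx=4,fy=4,interpolation=cv2.INTER_CUBIC))
E
```

```text
clock 2.175 pos [0.6122 0.0863 0.2916] w 1.003 F [0.4 0.  0.7] q [ 0.14  0.29  1.59 -0.    1.26  1.7 ]
[0.0239, -0.001, 0.0017, -0.0, 0.0, -0.1, 0.0239, -0.001, 0.0017, -0.0, 0.0, -0.1, 0.0239, -0.001, 0.0017, -0.0, 0.0, -0.1, 0.0239, -0.0009, 0.0017, -0.0, 0.0, -0.1, 0.0239, -0.0009, 0.0017, -0.0, 0.0, -0.1]
max [0.0239 0.001  0.0017 0.     0.     0.1   ]
```

View pics/top1.png

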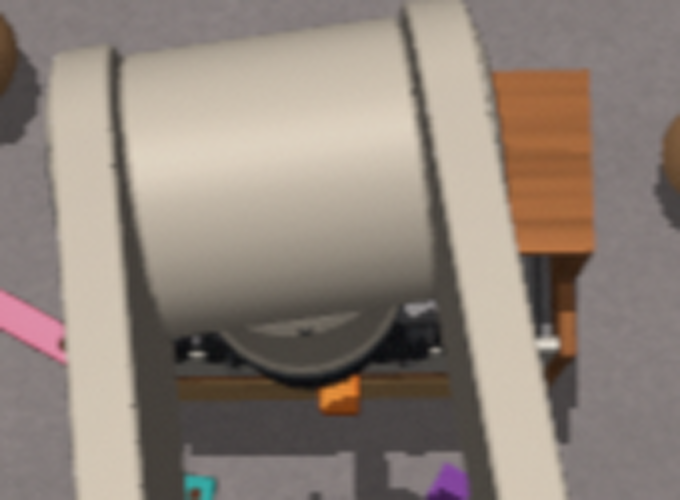

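View pics/scene1.png

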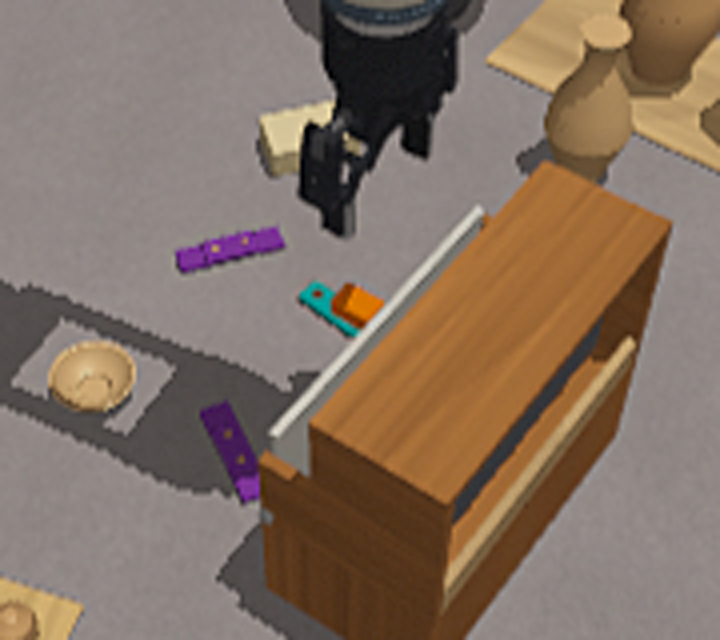

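The gripper is above the pull, which is at (360,300) in the scene crop. Descending onto it now.

send_rows(steps=[0.024,-0.001,0.002,0,0,0,0.024,-0.001,0.002,0,0,0,0.024,-0.001,0.002,0,0,0,0.024,-0.001,0.0015,0,0,0,0.0235,-0.001,0.0015,0,0,0])

```text
clock: 2.9
eef_pos: [0.61, 0.0789, 0.1702]
eef_rot: [[0.01, 1.0, 0.016], [-0.002, 0.016, -1.0], [-1.0, 0.01, 0.002]]
force: [0.7, 0.4, -0.1]
width: 1.002
```

```bash
python3 - <<'E'
from h import *
emit([(binp(0,[-.02,0,.057]),Rt(YAW,0))])
for n in("top","scene"):
    s=vision.snapshot(n);i=s["frame"][:,:,::-1]
    i=i[100:260,240:420]
    if n=="scene":cv2.imwrite(f"pics/{n}2.png",cv2.resize(i,None,fx=4,fy=3.7,interpolation=cv2.INTER_CUBIC))
E
```

```text
clock 2.9 pos [0.61   0.0789 0.1702] w 1.002 F [ 0.7  0.4 -0.1] q [ 0.13  0.4   1.72 -0.    1.02  1.68]
[-0.0019, -0.002, 0.0014, 0.3, 0.1, -0.6]
max [0.0019 0.002  0.0014 0.3    0.1    0.6   ]
```

View pics/scene2.png

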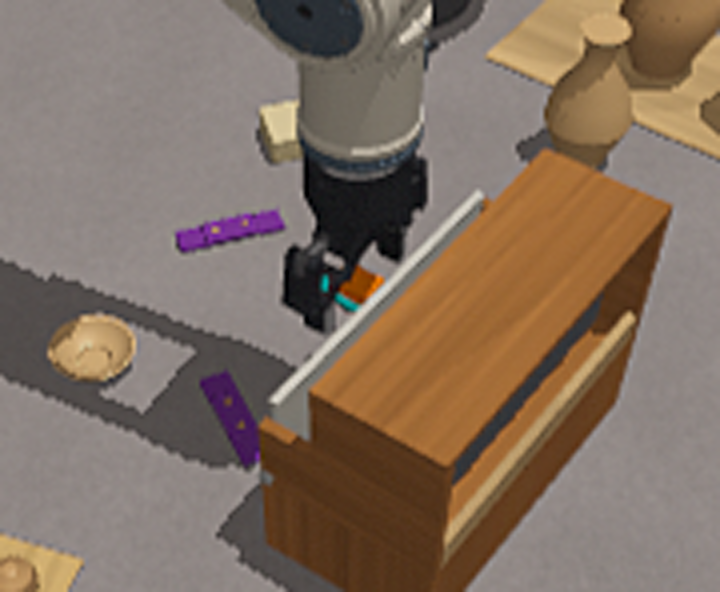

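The fingers straddle the pull, so I'll close on it.

send_rows(steps=[-0.002,-0.002,0.001,0,0,-0.6,0,0,0,0,0,0,0,0,0,0,0,0,0,0,0,0,0,0,0,0,0,0,0,0], hand=0.0)

```text
clock: 3.62
eef_pos: [0.6075, 0.0783, 0.1738]
eef_rot: [[-0.002, 1.0, 0.016], [-0.001, 0.016, -1.0], [-1.0, -0.002, 0.001]]
force: [2.1, -1.5, -5.3]
width: 0.268
```

```bash
python3 - <<'E'
from h import *
s=robot.state()
# arc from measured pose about pivot
p,R=s["eef_pos"],s["eef_rot"]
ax=Rt(YAW,0)[:,2]
ps=[]
for k in range(1,11):
    q=Ro.from_rotvec(ax*.55*k/10).as_matrix(); ps.append((PIV+q@(p-PIV),q@R))
emit(ps); print(ps[-1])
E
```

```text
clock 3.625 pos [0.6075 0.0783 0.1738] w 0.268 F [ 2.1 -1.5 -5.3] q [ 0.13  0.39  1.71 -0.    1.04  1.68]
[0.0012, -0.0032, -0.0, 0.0, -0.0, 3.2, 0.0012, -0.0032, -0.0, 0.0, -0.0, 3.2, 0.0012, -0.0032, -0.0, 0.0, -0.0, 3.2, 0.0012, -0.0032, -0.0, 0.0, -0.0, 3.2, 0.0012, -0.0032, -0.0, 0.0, -0.0, 3.2]
[0.0012, -0.0032, -0.0, 0.0, -0.0, 3.2, 0.0012, -0.0032, -0.0, 0.0, -0.0, 3.2, 0.0012, -0.0032, -0.0, 0.0, -0.0, 3.2, 0.0012, -0.0032, -0.0, 0.0, -0.0, 3.2, 0.0012, -0.0032, -0.0, 0.0, -0.0, 3.2]
max [1.2e-03 3.2e-03 0.0e+00 0.0e+00 0.0e+00 3.2e+00]
(array([0.57974872, 0.07791937, 0.15442726]), array([[ 0.52105709,  0.85339331,  0.01481146],
       [ 0.00541833,  0.01404572, -0.99988667],
       [-0.85350463,  0.52107829,  0.00269466]]))
```

send_rows(steps=[0.0012,-0.0032,0,0,0,3.2,0.0012,-0.0032,0,0,0,3.2,0.0012,-0.0032,0,0,0,3.2,0.0012,-0.0032,0,0,0,3.2,0.0012,-0.0032,0,0,0,3.2])

```text
clock: 4.25
eef_pos: [0.5924, 0.0781, 0.1662]
eef_rot: [[0.281, 0.96, 0.016], [0.004, 0.015, -1.0], [-0.96, 0.281, 0.001]]
force: [5.2, 0.0, -11.5]
width: 0.267
```

```bash
python3 - <<'E'
from h import *
s=robot.state()
p,R=s["eef_pos"],s["eef_rot"]
ax=Rt(YAW,0)[:,2]
print("tilt",np.degrees(np.arcsin(R[0,0])))
v=p-PIV;print("radius",np.hypot(v[0],v[2]),"ang",np.degrees(np.arctan2(-v[0],v[2])))
p0=np.array([.6075,.0783,.1738]);R0=Rt(YAW,0)
ps=[]
for k in range(1,6):
    th=.275+.29*k/5
    q=Ro.from_rotvec(ax*th).as_matrix(); ps.append((PIV+q@(p0-PIV),q@R0))
emit(ps)
E
```

```text
tilt 16.311521516624055
radius 0.06237890202085356 ang 34.825756069731355
clock 4.25 pos [0.5924 0.0781 0.1662] w 0.267 F [  5.2   0.  -11.5] q [ 0.15  0.26  1.97 -0.07  0.63  1.75]
[0.0014, -0.0035, -0.0, 0.2, -0.0, 2.8, 0.0013, -0.0034, -0.0, 0.0, -0.0, 3.3, 0.0013, -0.0034, 0.0, 0.0, 0.0, 3.3, 0.0013, -0.0034, -0.0, -0.0, 0.0, 3.3, 0.0013, -0.0034, 0.0, 0.0, -0.0, 3.3]
max [1.4e-03 3.5e-03 0.0e+00 2.0e-01 0.0e+00 3.3e+00]
```

send_rows(steps=[0.0014,-0.0035,0,0,0,3.0,0.0013,-0.0035,0,0,0,3.2,0.0013,-0.0034,0,0,0,3.2,0.0013,-0.0034,0,0,0,3.3,0.0013,-0.0034,0,0,0,3.3])

```text
clock: 4.88
eef_pos: [0.5798, 0.0786, 0.1549]
eef_rot: [[0.544, 0.839, 0.017], [0.01, 0.014, -1.0], [-0.839, 0.544, -0.001]]
force: [26.1, -44.4, 9.2]
width: 0.265
```

```bash
python3 - <<'E'
from h import *
s=robot.state()
p,R=s["eef_pos"],s["eef_rot"]
print("tilt",np.degrees(np.arcsin(R[0,0])))
v=p-PIV;print("radius",np.hypot(v[0],v[2]),"ang",np.degrees(np.arctan2(-v[0],v[2]))-19.2,s["force"],s["width"])
E
```

```text
tilt 32.962127990512464
radius 0.0625509004768271 ang 31.163096351215682 [ 26.13408176 -44.40286401   9.1542491 ] 0.26503721816509
```

send_rows(steps=[0,0,0,0,0,0,0,0,0,0,0,0,0,0,0,0,0,0,-0.03,0,0,0,0,0,-0.04,0,0,0,0,0], hand=0.085)

```text
clock: 5.5
eef_pos: [0.5412, 0.0777, 0.2134]
eef_rot: [[0.541, 0.841, 0.018], [0.009, 0.015, -1.0], [-0.841, 0.541, 0.001]]
force: [0.2, -1.7, 0.7]
width: 0.997
```

```bash
python3 - <<'E'
from h import *
s=robot.state();print(s["force"].round(1),s["eef_pos"],s["width"])
S={n:vision.snapshot(n) for n in("top","scene")}
i=np.vstack([cv2.resize(S["top"]["frame"][130:230,230:400],None,fx=4,fy=3),cv2.resize(S["scene"]["frame"][130:260,270:420],(680,300))])
cv2.imwrite("pics/o3.png",i[:,:,::-1])
E
```

```text
[ 0.2 -1.7  0.7] [0.54121836 0.07771192 0.21338894] 0.9966148991254967
```

View pics/o3.png

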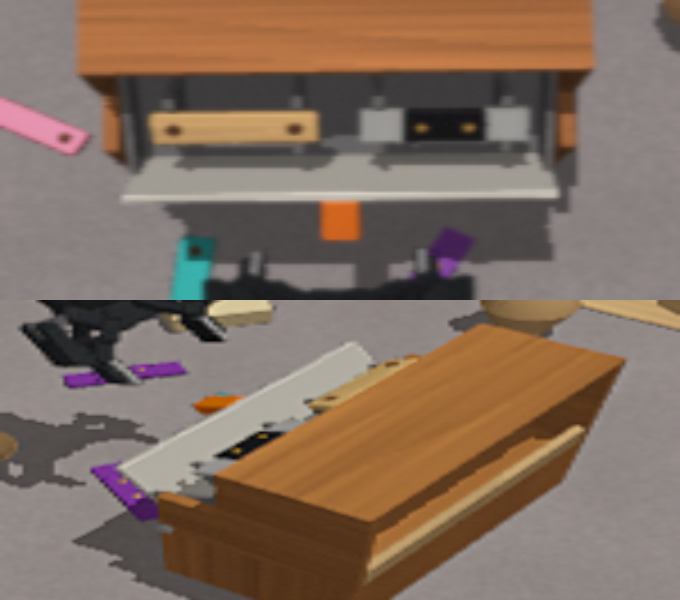

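```bash
python3 - <<'E'
from h import *
c=cam(vision.snapshot("top"))
for th in(.5,.53,.55,.57):
    print(th,"edge",proj(c,binp(th,[0,0.132,.085])).round(1),proj(c,binp(th,[0,-.132,.085])).round(1),"rib",proj(c,binp(th,[.06,.062,.072])).round(1),"scr",proj(c,binp(th,[.06,-.062,.072])).round(1))
print("seen edge",(230+121/4,130+199/3),(230+557/4,130+196/3))
s=vision.snapshot("top")
for a,ce,r in blobs(s["frame"],(12,60,90),(25,200,255),(262,162,315,182),50):print(a,ce,r)
for a,ce,r in blobs(s["frame"],(0,0,0),(180,255,35),(325,162,360,182),30):print(a,ce,r)
E
```

```text
0.5 edge [259.8 195.9] [369.5 194.3] rib [288.1 170. ] scr [340.2 169.3]
0.53 edge [259.9 196.9] [369.4 195.3] rib [288.1 171.1] scr [340.3 170.4]
0.55 edge [260.  197.5] [369.4 195.9] rib [288.1 171.9] scr [340.3 171.1]
0.57 edge [260.  198.1] [369.4 196.6] rib [288.1 172.6] scr [340.3 171.9]
seen edge (260.25, 196.33333333333331) (369.25, 195.33333333333331)
468 [288.20940171 171.92948718] ((288.0285949707031, 172.02700805664062), (11.162361145019531, 42.2059440612793), 88.40885925292969)
157 [340.78343949 171.11464968] ((341.0, 171.0), (10.0, 18.0), 90.0)
```

The bin matches 0.55 rad: the predicted rib and scraper pixels agree with those seen, to half a pixel. Next I'll turn the gripper and go to the rib on the left rest.

```bash
cat >> h.py <<'E'
def Rg(tilt): # jaws along bin x, tool y along bin y
    R=Rt(YAW,tilt); return np.c_[R[:,0],-R[:,2],R[:,1]]
def Rd(heading): # down, tool y at heading
    y=np.array([np.cos(heading),np.sin(heading),0]);x=np.array([0,0,-1.]);return np.c_[x,y,np.cross(x,y)]
E
python3 - <<'E'
from h import *
emit(line(binp(.55,[.058,.062,.125]),Rg(.58),10))
E
```

```text
clock 5.7 pos [0.5423 0.0778 0.2142] w 0.995 F [ 0.6  0.1 -0. ] q [ 0.2   0.03  2.23 -0.32  0.33  2.03]
[0.0007, 0.0079, -0.006, -9.0, -0.0, 0.0, 0.0007, 0.0088, -0.0047, -9.0, -0.0, 0.0, 0.0007, 0.0094, -0.0033, -9.0, -0.0, 0.0, 0.0007, 0.0098, -0.0018, -9.0, -0.0, 0.0, 0.0007, 0.01, -0.0002, -9.0, -0.0, 0.0]
[0.0007, 0.0099, 0.0013, -9.0, -0.0, 0.0, 0.0007, 0.0096, 0.0028, -9.0, -0.0, 0.0, 0.0007, 0.009, 0.0043, -9.0, -0.0, 0.0, 0.0007, 0.0082, 0.0056, -9.0, -0.0, 0.0, 0.0007, 0.0072, 0.0069, -9.0, -0.0, 0.0]
max [7.0e-04 1.0e-02 6.9e-03 9.0e+00 0.0e+00 0.0e+00]
```

send_rows(steps=[0.0007,0.008,-0.006,-9,0,0,0.0007,0.009,-0.0047,-9,0,0,0.0007,0.0095,-0.0033,-9,0,0,0.0007,0.01,-0.0018,-9,0,0,0.0007,0.01,0,-9,0,0], hand=0.048)

```text
clock: 6.32
eef_pos: [0.5786, 0.1089, 0.2266]
eef_rot: [[0.538, 0.57, 0.622], [0.007, 0.734, -0.679], [-0.843, 0.369, 0.391]]
force: [-0.8, -0.2, -0.4]
width: 0.561
```

send_rows(steps=[0.0007,0.01,0.001,-9,0,0,0.0007,0.0096,0.003,-9,0,0,0.0007,0.009,0.0045,-9,0,0,0.0007,0.008,0.0055,-9,0,0,0.0007,0.007,0.007,-9,0,0])

```text
clock: 6.95
eef_pos: [0.6148, 0.1415, 0.2361]
eef_rot: [[0.53, -0.059, 0.846], [0.003, 0.998, 0.067], [-0.848, -0.033, 0.529]]
force: [1.4, -0.5, -0.1]
width: 0.564
```

```bash
python3 - <<'E'
from h import *
emit(line(binp(.55,[.058,.062,.125]),Rg(.58),5))
E
```

```text
clock 6.95 pos [0.6148 0.1415 0.2361] w 0.564 F [ 1.4 -0.5 -0.1] q [ 0.31  0.15  2.03 -0.37  0.45  0.53]
[-0.003, -0.0005, 0.0011, 0.7, -0.2, 0.0, -0.003, -0.0004, 0.0011, 0.7, -0.2, 0.0, -0.003, -0.0004, 0.0011, 0.7, -0.2, 0.0, -0.003, -0.0004, 0.0011, 0.7, -0.2, 0.0, -0.003, -0.0004, 0.0011, 0.7, -0.2, 0.0]
max [3.0e-03 5.0e-04 1.1e-03 7.0e-01 2.0e-01 0.0e+00]
```

```bash
python3 - <<'E'
from h import *
emit([(binp(.55,[.0595,.062,z]),Rg(.58)) for z in(.112,.1,.088,.075,.062)])
E
```

```text
clock 6.95 pos [0.6148 0.1415 0.2361] w 0.564 F [ 1.4 -0.5 -0.1] q [ 0.31  0.15  2.03 -0.37  0.45  0.53]
[-0.0022, -0.0023, 0.0067, 3.3, -1.2, 0.1, 0.012, 0.0, -0.0004, 0.0, 0.0, 0.0, 0.012, -0.0, -0.0004, 0.0, 0.0, 0.0, 0.013, 0.0, -0.0004, 0.0, 0.0, 0.0, 0.013, 0.0, -0.0004, 0.0, 0.0, 0.0]
max [1.3e-02 2.3e-03 6.7e-03 3.3e+00 1.2e+00 1.0e-01]
```

send_rows(steps=[-0.002,-0.0023,0.0067,3.3,-1.2,0,0.012,0,-0.0004,0,0,0,0.012,0,-0.0004,0,0,0,0.013,0,-0.0004,0,0,0,0.013,0,-0.0004,0,0,0])

```text
clock: 7.58
eef_pos: [0.6478, 0.14, 0.1909]
eef_rot: [[0.543, -0.014, 0.84], [0.003, 1.0, 0.014], [-0.84, -0.005, 0.543]]
force: [0.2, -0.8, -0.2]
width: 0.56
```

```bash
python3 - <<'E'
from h import *
emit([(binp(.55,[.0605,.062,z]),Rg(.58)) for z in(.056,.048)])
S={n:vision.snapshot(n) for n in("top","scene")}
i=np.vstack([cv2.resize(S["top"]["frame"][130:230,230:400],None,fx=4,fy=3),cv2.resize(S["scene"]["frame"][130:260,270:420],(680,300))])
cv2.imwrite("pics/o4.png",i[:,:,::-1])
E
```

```text
clock 7.575 pos [0.6478 0.14   0.1909] w 0.56 F [ 0.2 -0.8 -0.2] q [ 0.29  0.26  2.02 -0.47  0.34  0.67]
[-0.002, -0.0001, 0.0034, 0.2, -0.4, 0.2, 0.008, -0.0, -0.0002, 0.0, 0.0, 0.0]
max [8.0e-03 1.0e-04 3.4e-03 2.0e-01 4.0e-01 2.0e-01]
```

View pics/o4.png

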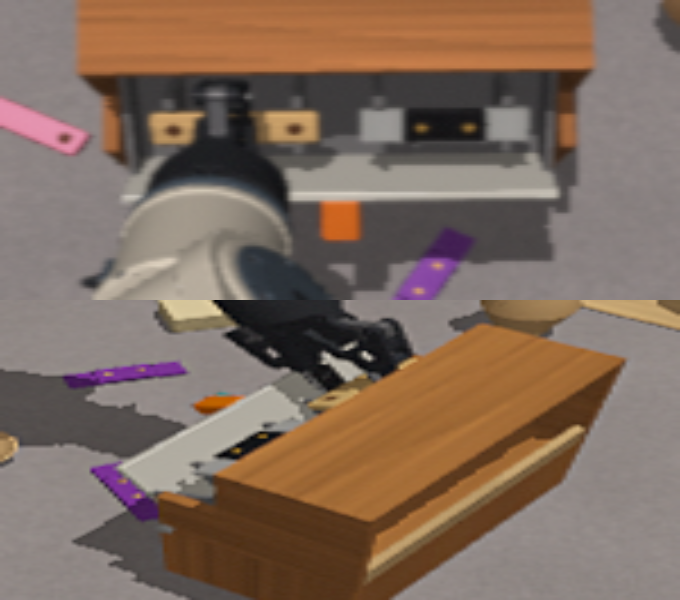

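send_rows(steps=[-0.001,0,0.0034,0,-0.4,0,0.004,0,0,0,0,0,0.002,0,0,0,0,0,0.001,0,0,0,0,0,0,0,0,0,0,0])

```text
clock: 8.3
eef_pos: [0.6529, 0.1396, 0.1874]
eef_rot: [[0.547, -0.013, 0.837], [0.002, 1.0, 0.014], [-0.837, -0.006, 0.547]]
force: [-1.2, 0.7, 0.3]
width: 0.562
```

```bash
python3 - <<'E'
from h import *
emit([(binp(.55,[.0605,.062,z]),Rg(.58)) for z in(.048,)])
E
```

```text
clock 8.3 pos [0.6529 0.1396 0.1874] w 0.562 F [-1.2  0.7  0.3] q [ 0.29  0.27  2.02 -0.49  0.33  0.69]
[0.0004, 0.0004, 0.0008, 0.2, -0.0, 0.3]
max [0.0004 0.0004 0.0008 0.2    0.     0.3   ]
```

send_rows(steps=[0.0004,0,0.0008,0,0,0,0,0,0,0,0,0,0,0,0,0,0,0,0,0,0,0,0,0,-0.005,0,0,0,0,0], hand=0.0)

```text
clock: 8.93
eef_pos: [0.6515, 0.1397, 0.1922]
eef_rot: [[0.548, -0.013, 0.836], [0.002, 1.0, 0.014], [-0.836, -0.006, 0.548]]
force: [-0.9, -0.0, -0.5]
width: 0.289
```

send_rows(steps=[-0.012,0,0,0,0,0,-0.02,0,0,0,0,0,-0.025,0,0,0,0,0,-0.025,0,0,0,0,0,-0.025,0,0,0,0,0])

```text
clock: 9.55
eef_pos: [0.5892, 0.1394, 0.2855]
eef_rot: [[0.547, -0.014, 0.837], [0.003, 1.0, 0.014], [-0.837, -0.005, 0.547]]
force: [0.7, 0.8, 0.2]
width: 0.286
```

```bash
python3 - <<'E'
from h import *
B=np.array([.5131,-.3572]);
emit(line(np.array([B[0],B[1],.20]),Rd(np.radians(17.2)),15))
S={n:vision.snapshot(n) for n in("top","scene")}
i=np.vstack([cv2.resize(S["top"]["frame"][130:230,230:400],None,fx=4,fy=3),cv2.resize(S["scene"]["frame"][110:260,250:420],(680,300))])
cv2.imwrite("pics/o5.png",i[:,:,::-1])
E
```

```text
clock 9.55 pos [0.5892 0.1394 0.2855] w 0.286 F [0.7 0.8 0.2] q [ 0.33  0.04  2.04 -0.34  0.54  0.56]
[0.0019, -0.033, -0.0078, 4.8, 1.9, -1.4, 0.0029, -0.0335, -0.005, 4.8, 1.9, -1.4, 0.0039, -0.0337, -0.0021, 4.8, 1.9, -1.4, 0.0047, -0.0336, 0.0009, 4.8, 1.9, -1.4, 0.0054, -0.0333, 0.0038, 4.8, 1.9, -1.4]
[0.0061, -0.0327, 0.0068, 4.8, 1.9, -1.4, 0.0066, -0.0319, 0.0097, 4.8, 1.9, -1.4, 0.007, -0.0308, 0.0125, 4.8, 1.9, -1.4, 0.0073, -0.0295, 0.0152, 4.8, 1.9, -1.4, 0.0074, -0.0279, 0.0179, 4.8, 1.9, -1.4]
[0.0074, -0.0261, 0.0204, 4.8, 1.9, -1.4, 0.0073, -0.0242, 0.0227, 4.8, 1.9, -1.4, 0.0071, -0.022, 0.0249, 4.8, 1.9, -1.4, 0.0068, -0.0197, 0.0268, 4.8, 1.9, -1.4, 0.0063, -0.0172, 0.0286, 4.8, 1.9, -1.4]
max [0.0074 0.0337 0.0286 4.8    1.9    1.4   ]
```

View pics/o5.png

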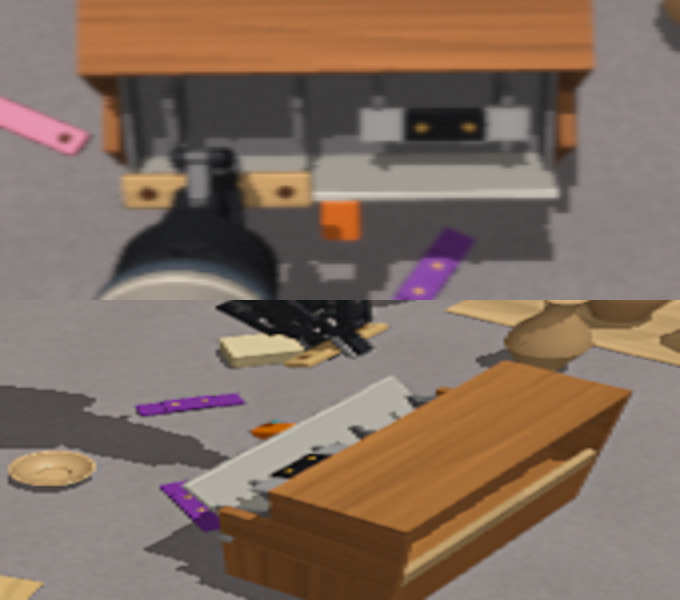

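The rib is held level and clear of the bin. Carrying it to the tray now.

send_rows(steps=[0.002,-0.033,-0.008,4.8,1.9,-1.4,0.003,-0.0335,-0.005,4.8,1.9,-1.4,0.004,-0.0337,-0.002,4.8,1.9,-1.4,0.0047,-0.0336,0.001,4.8,1.9,-1.4,0.0054,-0.0333,0.004,4.8,1.9,-1.4])

```text
clock: 10.28
eef_pos: [0.5632, -0.0277, 0.2575]
eef_rot: [[0.382, 0.407, 0.83], [-0.08, 0.909, -0.409], [-0.921, 0.09, 0.38]]
force: [1.0, 0.3, -0.2]
width: 0.288
```

send_rows(steps=[0.006,-0.0327,0.007,4.8,1.9,-1.4,0.0066,-0.032,0.0097,4.8,1.9,-1.4,0.007,-0.031,0.0125,4.8,1.9,-1.4,0.0073,-0.0295,0.015,4.8,1.9,-1.4,0.0074,-0.028,0.018,4.8,1.9,-1.4])

```text
clock: 10.9
eef_pos: [0.5335, -0.1982, 0.2249]
eef_rot: [[0.18, 0.763, 0.621], [-0.076, 0.64, -0.765], [-0.981, 0.09, 0.174]]
force: [0.5, 0.5, 1.0]
width: 0.291
```

```bash
python3 - <<'E'
from h import *
B=np.array([.5131,-.3572]);
emit(line(np.array([B[0],B[1],.15]),Rd(np.radians(17.2)),5))
E
```

```text
clock 10.9 pos [ 0.5335 -0.1982  0.2249] w 0.291 F [0.5 0.5 1. ] q [-0.35  0.18  1.91 -0.01  0.86  0.54]
[0.0164, -0.0248, 0.0192, 4.5, 1.8, -1.4, 0.0163, -0.0228, 0.0216, 4.5, 1.8, -1.4, 0.0162, -0.0207, 0.0237, 4.5, 1.8, -1.4, 0.0159, -0.0183, 0.0258, 4.5, 1.8, -1.4, 0.0155, -0.0159, 0.0276, 4.5, 1.8, -1.4]
max [0.0164 0.0248 0.0276 4.5    1.8    1.4   ]
```

send_rows(steps=[0.016,-0.025,0.019,4.5,1.8,-1.4,0.016,-0.023,0.0216,4.5,1.8,-1.4,0.016,-0.0207,0.0237,4.5,1.8,-1.4,0.016,-0.0183,0.0258,4.5,1.8,-1.4,0.0155,-0.016,0.0276,4.5,1.8,-1.4])

```text
clock: 11.52
eef_pos: [0.5106, -0.3628, 0.1468]
eef_rot: [[-0.003, 0.96, 0.279], [0.007, 0.279, -0.96], [-1.0, -0.001, -0.007]]
force: [1.3, -0.7, 0.5]
width: 0.291
```

```bash
python3 - <<'E'
from h import *
B=np.array([.5131,-.3572]);
emit([(np.array([B[0],B[1],z]),Rd(np.radians(17.2))) for z in (.14,.115,.09,.07,.06)])
S={n:vision.snapshot(n) for n in("top","scene")}
i=np.vstack([cv2.resize(S["top"]["frame"][180:290,390:520],(600,300)),cv2.resize(S["scene"]["frame"][200:330,150:290],(600,300))])
cv2.imwrite("pics/o6.png",i[:,:,::-1])
# rib ends: pale colour near
E
```

```text
clock 11.525 pos [ 0.5106 -0.3628  0.1468] w 0.291 F [ 1.3 -0.7  0.5] q [-0.62  0.45  1.7   0.    1.    0.66]
[0.0068, 0.0039, -0.0047, -1.0, -0.4, 0.1, 0.025, 0.0, 0.0, 0.0, 0.0, 0.0, 0.025, 0.0, 0.0, 0.0, 0.0, 0.0, 0.02, 0.0, 0.0, 0.0, 0.0, 0.0, 0.01, 0.0, 0.0, 0.0, 0.0, 0.0]
max [0.025  0.0039 0.0047 1.     0.4    0.1   ]
```

View pics/o6.png

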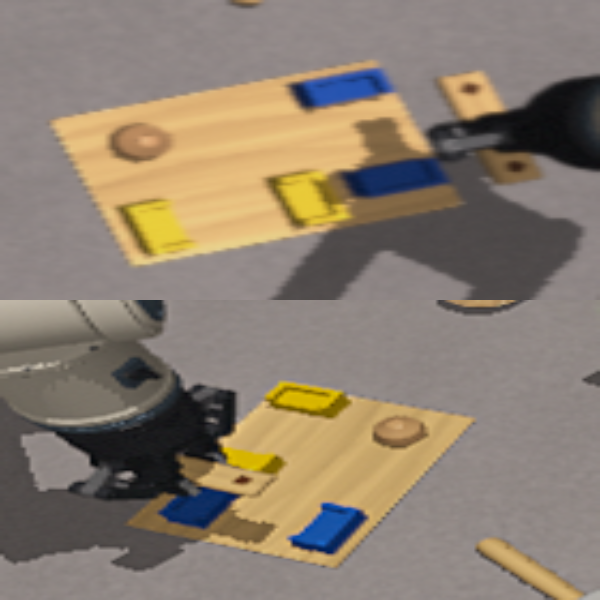

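```bash
python3 - <<'E'
from h import *
s=vision.snapshot("top");c=cam(s)
f=lambda u,v:(390+u/4.615-.4,180+v/2.727-.3)
P=[onz(c,*f(*p),.170)[:2] for p in[(437,77),(485,70),(541,178),(494,184)]]
print(np.round(P,4),np.mean(P,0),robot.state()["eef_pos"])
d=(P[0]+P[1]-P[2]-P[3])/2;print(np.linalg.norm(d),np.degrees(np.arctan2(d[1],d[0])))
E
```

```text
[[ 0.557  -0.3371]
 [ 0.5632 -0.3628]
 [ 0.467  -0.3871]
 [ 0.4618 -0.3623]] [ 0.51222841 -0.36235419] [ 0.51017777 -0.36281463  0.14607173]
0.09884804416624042 14.511132922238703
```

send_rows(steps=[0.007,0.004,-0.0047,-1,-0.4,0,0.025,0,0,0,0,0,0.025,0,0,0,0,0,0.02,0,0,0,0,0,0.01,0,0,0,0,0])

```text
clock: 12.3
eef_pos: [0.5149, -0.3511, 0.0584]
eef_rot: [[0.004, 0.952, 0.307], [-0.003, 0.307, -0.952], [-1.0, 0.003, 0.004]]
force: [-0.8, 0.3, -0.6]
width: 0.29
```

```bash
python3 - <<'E'
from h import *
B=np.array([.5131,-.3572]);
emit([(np.array([B[0],B[1],z]),Rd(np.radians(17.2))) for z in (.045,.035,.027,.02,.0145)])
S={n:vision.snapshot(n) for n in("top","scene")}
i=np.vstack([cv2.resize(S["top"]["frame"][180:290,390:520],(600,300)),cv2.resize(S["scene"]["frame"][230:330,150:290],(600,300))])
cv2.imwrite("pics/o7.png",i[:,:,::-1])
E
```

```text
clock 12.3 pos [ 0.5149 -0.3511  0.0584] w 0.29 F [-0.8  0.3 -0.6] q [-0.6   0.55  1.76 -0.    0.82  0.66]
[0.0134, -0.0036, 0.0052, 0.7, 0.2, -0.2, 0.01, 0.0, 0.0, 0.0, 0.0, 0.0, 0.008, 0.0, 0.0, 0.0, 0.0, 0.0, 0.007, 0.0, 0.0, 0.0, 0.0, 0.0, 0.0055, 0.0, 0.0, 0.0, 0.0, 0.0]
max [0.0134 0.0036 0.0052 0.7    0.2    0.2   ]
```

View pics/o7.png

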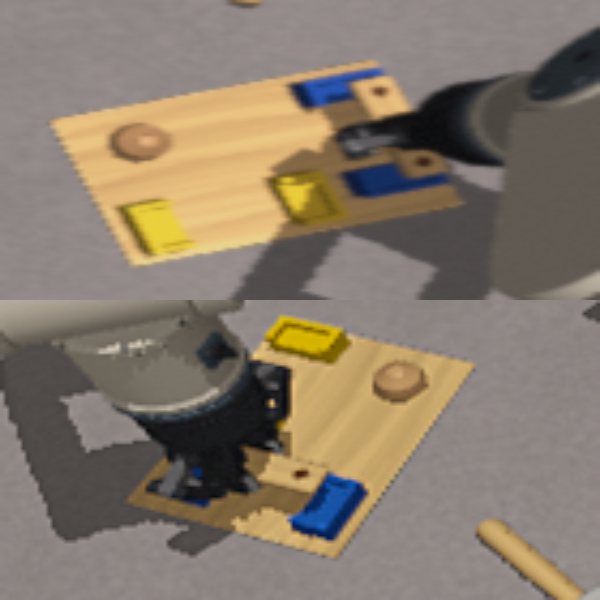

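send_rows(steps=[0.004,-0.002,0.003,0.5,0,0,0.004,-0.001,0.001,0,0,0,0.004,0,0,0,0,0,0,0,0,0,0,0,0,0,0,0,0,0])

```text
clock: 13.02
eef_pos: [0.5144, -0.3571, 0.0481]
eef_rot: [[0.006, 0.954, 0.298], [-0.005, 0.298, -0.954], [-1.0, 0.005, 0.006]]
force: [0.1, 0.2, -0.9]
width: 0.292
```

```bash
python3 - <<'E'
from h import *
B=np.array([.5131,-.3572]);
emit([(np.array([B[0],B[1],z]),Rd(np.radians(17.2))) for z in (.036,.03,.024,.019,.0145)])
E
```

```text
clock 13.025 pos [ 0.5144 -0.3571  0.0481] w 0.292 F [ 0.1  0.2 -0.9] q [-0.61  0.57  1.76 -0.    0.8   0.66]
[0.0121, -0.0013, -0.0004, 0.2, 0.4, -0.3, 0.006, 0.0, 0.0, 0.0, 0.0, 0.0, 0.006, 0.0, 0.0, 0.0, 0.0, 0.0, 0.005, 0.0, 0.0, 0.0, 0.0, 0.0, 0.0045, 0.0, 0.0, 0.0, 0.0, 0.0]
max [0.0121 0.0013 0.0004 0.2    0.4    0.3   ]
```

send_rows(steps=[0.01,-0.001,0,0,0,0,0.008,0,0,0,0,0,0.007,0,0,0,0,0,0.005,0,0,0,0,0,0.002,0,0,0,0,0])

```text
clock: 13.65
eef_pos: [0.5133, -0.3574, 0.0135]
eef_rot: [[0.006, 0.954, 0.298], [-0.004, 0.299, -0.954], [-1.0, 0.004, 0.006]]
force: [0.1, -0.1, -0.2]
width: 0.287
```

```bash
python3 - <<'E'
from h import *
B=np.array([.5131,-.3572]);
emit([(np.array([B[0],B[1],z]),Rd(np.radians(17.2))) for z in (.012,.011)])
S={n:vision.snapshot(n) for n in("top","scene")}
i=np.vstack([cv2.resize(S["top"]["frame"][190:270,420:520],(600,300)),cv2.resize(S["scene"]["frame"][230:330,150:290],(600,300))])
cv2.imwrite("pics/o8.png",i[:,:,::-1])
E
```

```text
clock 13.65 pos [ 0.5133 -0.3574  0.0135] w 0.287 F [ 0.1 -0.1 -0.2] q [-0.61  0.62  1.77 -0.    0.74  0.66]
[0.0015, -0.0002, -0.0003, 0.2, 0.3, -0.2, 0.001, 0.0, 0.0, 0.0, 0.0, 0.0]
max [1.5e-03 2.0e-04 3.0e-04 2.0e-01 3.0e-01 2.0e-01]
```

View pics/o8.png

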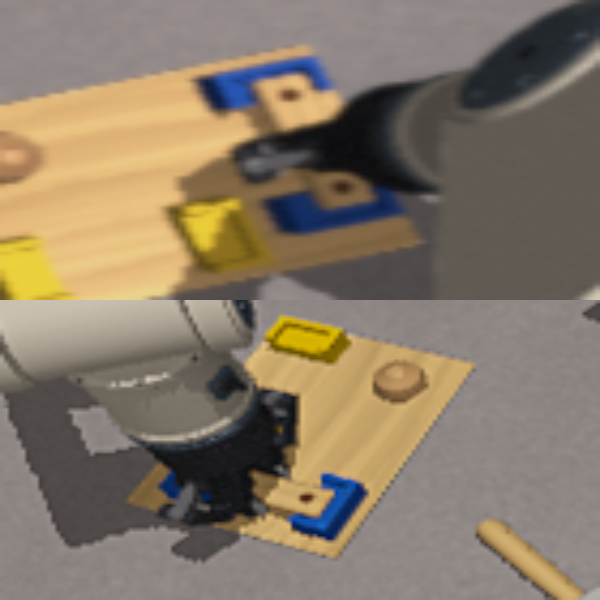

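The rib ends sit inside both blue U-ends with no force. Lowering the last millimetres and releasing.

send_rows(steps=[0.0015,0,0,0,0,0,0.001,0,0,0,0,0,0.0005,0,0,0,0,0,0,0,0,0,0,0,0,0,0,0,0,0])

```text
clock: 14.38
eef_pos: [0.5139, -0.3578, 0.0113]
eef_rot: [[0.007, 0.954, 0.299], [-0.005, 0.299, -0.954], [-1.0, 0.005, 0.007]]
force: [-0.0, 0.1, 1.1]
width: 0.291
```

send_rows(steps=[0,0,0,0,0,0,0,0,0,0,0,0,-0.002,0,0,0,0,0,-0.02,0,0,0,0,0,-0.03,0,0,0,0,0], hand=0.048)

```text
clock: 15.0
eef_pos: [0.5124, -0.3568, 0.0641]
eef_rot: [[0.004, 0.954, 0.299], [-0.003, 0.299, -0.954], [-1.0, 0.003, 0.004]]
force: [0.7, -0.1, -0.6]
width: 0.56
```

```bash
python3 - <<'E'
from h import *
emit(line(np.array([.50,-.25,.20]),Rd(np.radians(40)),5))
S={n:vision.snapshot(n) for n in("top","scene")}
i=np.vstack([cv2.resize(S["top"]["frame"][190:270,420:520],(600,300)),cv2.resize(S["scene"]["frame"][230:330,150:290],(600,300))])
cv2.imwrite("pics/o9.png",i[:,:,::-1])
E
```

```text
clock 15.0 pos [ 0.5124 -0.3568  0.0641] w 0.56 F [ 0.7 -0.1 -0.6] q [-0.61  0.54  1.76 -0.    0.83  0.66]
[-0.0273, 0.0041, -0.021, -4.5, 0.1, -0.0, -0.0272, 0.0057, -0.0206, -4.5, 0.1, -0.0, -0.0272, 0.0073, -0.0202, -4.5, 0.1, -0.0, -0.0272, 0.0089, -0.0195, -4.5, 0.1, -0.0, -0.0272, 0.0104, -0.0188, -4.5, 0.1, -0.0]
max [0.0273 0.0104 0.021  4.5    0.1    0.    ]
```

View pics/o9.png

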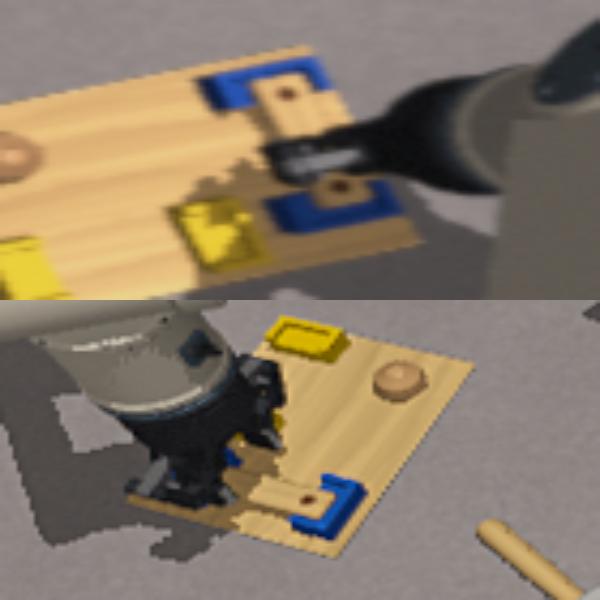

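The rib stays in the blue compartment as the gripper rises. Next is the scraper's pre-grasp pose at the right rest.

send_rows(steps=[-0.03,0.004,-0.021,-4.5,0,0,-0.03,0.006,-0.0206,-4.5,0,0,-0.03,0.0073,-0.02,-4.5,0,0,-0.03,0.009,-0.0195,-4.5,0,0,-0.03,0.01,-0.019,-4.5,0,0])

```text
clock: 15.72
eef_pos: [0.4993, -0.2486, 0.2216]
eef_rot: [[0.01, 0.761, 0.649], [-0.007, 0.649, -0.761], [-1.0, 0.003, 0.011]]
force: [1.1, -0.9, 0.3]
width: 0.563
```

```bash
python3 - <<'E'
from h import *
emit(line(binp(.55,[.058,-.0635,.145]),Rg(.58),10))
E
```

```text
clock 15.725 pos [ 0.4993 -0.2486  0.2216] w 0.563 F [ 1.1 -0.9  0.3] q [-0.46  0.25  1.8  -0.    1.08  0.4 ]
[-0.0048, 0.0249, -0.0132, -4.9, -3.0, 1.5, -0.0048, 0.026, -0.0108, -4.9, -3.0, 1.5, -0.0046, 0.027, -0.0083, -4.9, -3.0, 1.5, -0.0043, 0.0277, -0.0057, -4.9, -3.0, 1.5, -0.0038, 0.0282, -0.0032, -4.9, -3.0, 1.5]
[-0.0032, 0.0284, -0.0006, -4.9, -3.0, 1.5, -0.0024, 0.0284, 0.002, -4.9, -3.0, 1.5, -0.0015, 0.0282, 0.0045, -4.9, -3.0, 1.5, -0.0005, 0.0277, 0.007, -4.9, -3.0, 1.5, 0.0006, 0.027, 0.0093, -4.9, -3.0, 1.5]
max [4.80e-03 2.84e-02 1.32e-02 4.90e+00 3.00e+00 1.50e+00]
```

send_rows(steps=[-0.005,0.025,-0.013,-4.9,-3,1.5,-0.005,0.026,-0.011,-4.9,-3,1.5,-0.0046,0.027,-0.008,-4.9,-3,1.5,-0.0043,0.028,-0.006,-4.9,-3,1.5,-0.004,0.028,-0.003,-4.9,-3,1.5])

```text
clock: 16.35
eef_pos: [0.5523, -0.1135, 0.2524]
eef_rot: [[0.306, 0.397, 0.865], [-0.061, 0.915, -0.398], [-0.95, 0.069, 0.305]]
force: [0.1, -0.4, 0.2]
width: 0.564
```

```bash
python3 - <<'E'
from h import *
emit(line(binp(.55,[.058,-.0635,.145]),Rg(.58),5))
E
```

```text
clock 16.35 pos [ 0.5523 -0.1135  0.2524] w 0.564 F [ 0.1 -0.4  0.2] q [-0.21  0.08  1.97  0.    0.77  0.21]
[-0.0016, 0.0275, -0.0004, -4.7, -2.9, 1.4, -0.0009, 0.0275, 0.0019, -4.7, -2.9, 1.4, -0.0001, 0.0273, 0.0042, -4.7, -2.9, 1.4, 0.0008, 0.0268, 0.0064, -4.7, -2.9, 1.4, 0.0018, 0.0262, 0.0085, -4.7, -2.9, 1.4]
max [1.80e-03 2.75e-02 8.50e-03 4.70e+00 2.90e+00 1.40e+00]
```

send_rows(steps=[-0.0016,0.027,0,-4.7,-2.9,1.4,-0.001,0.027,0.002,-4.7,-2.9,1.4,0,0.027,0.004,-4.7,-2.9,1.4,0,0.0265,0.006,-4.7,-2.9,1.4,0,0.02,0.0075,-4.5,-2.9,1.4])

```text
clock: 16.98
eef_pos: [0.5989, 0.0116, 0.2741]
eef_rot: [[0.56, -0.025, 0.828], [0.013, 1.0, 0.022], [-0.829, -0.002, 0.56]]
force: [-0.7, 0.9, 0.4]
width: 0.562
```

```bash
python3 - <<'E'
from h import *
emit([(binp(.55,[.059,-.0635,z]),Rg(.58)) for z in(.135,.12,.105,.095,.09)])
E
```

```text
clock 16.975 pos [0.5989 0.0116 0.2741] w 0.562 F [-0.7  0.9  0.4] q [ 0.01  0.02  2.09  0.01  0.44 -0.02]
[0.0164, 0.0021, 0.0007, 0.7, 0.8, -0.3, 0.015, -0.0, -0.0004, 0.0, 0.0, 0.0, 0.015, -0.0, -0.0004, 0.0, 0.0, 0.0, 0.01, 0.0, -0.0003, 0.0, 0.0, 0.0, 0.005, -0.0, -0.0001, 0.0, 0.0, 0.0]
max [1.64e-02 2.10e-03 7.00e-04 7.00e-01 8.00e-01 3.00e-01]
```

send_rows(steps=[0.016,0.001,0.0005,0.5,0.5,0,0.016,0,0,0,0,0,0.016,0,0,0,0,0,0.008,0,0,0,0,0,0,0,0,0,0,0])

```text
clock: 17.6
eef_pos: [0.6317, 0.0125, 0.2235]
eef_rot: [[0.549, -0.014, 0.836], [0.011, 1.0, 0.009], [-0.836, 0.005, 0.549]]
force: [0.9, 0.7, 1.2]
width: 0.56
```

```bash
python3 - <<'E'
from h import *
emit([(binp(.55,[.0605,-.0635,z]),Rg(.58)) for z in(.08,.068,.058,.051,.048)])
S={n:vision.snapshot(n) for n in("top","scene")}
i=np.vstack([cv2.resize(S["top"]["frame"][130:230,230:400],None,fx=4,fy=3),cv2.resize(S["scene"]["frame"][130:260,270:420],(680,300))])
cv2.imwrite("pics/o10.png",i[:,:,::-1])
E
```

```text
clock 17.6 pos [0.6317 0.0125 0.2235] w 0.56 F [0.9 0.7 1.2] q [ 0.02  0.15  2.07  0.01  0.34 -0.  ]
[0.0111, 0.0017, 0.001, -0.1, 0.1, -0.3, 0.012, -0.0, -0.0004, 0.0, 0.0, 0.0, 0.01, 0.0, -0.0003, 0.0, 0.0, 0.0, 0.007, -0.0, -0.0002, 0.0, 0.0, 0.0, 0.003, -0.0, -0.0001, 0.0, 0.0, 0.0]
max [0.012  0.0017 0.001  0.1    0.1    0.3   ]
```

View pics/o10.png

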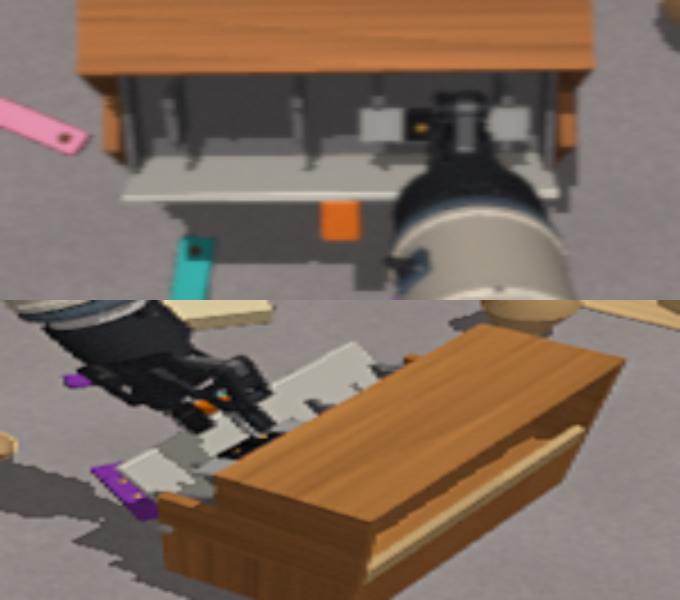

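```bash
python3 - <<'E'
from h import *
c=cam(vision.snapshot("top"));s=robot.state()
for d in(0,-.05):
  for z in(-.04,0,.04): print(d,z,proj(c,s["eef_pos"]+s["eef_rot"]@[d,0,z]).round(1))
E
```

```text
0 -0.04 [341.8 189.7]
0 0 [342.1 174.2]
0 0.04 [342.3 158.1]
-0.05 -0.04 [343.2 199.4]
-0.05 0 [343.5 183.3]
-0.05 0.04 [343.8 166.5]
```

send_rows(steps=[0.01,0.0015,0.001,0,0,0,0.012,0.001,0,0,0,0,0.01,0,0,0,0,0,0.007,0,0,0,0,0,0.001,0,0,0,0,0])

```text
clock: 18.38
eef_pos: [0.6557, 0.016, 0.1911]
eef_rot: [[0.552, -0.015, 0.834], [0.012, 1.0, 0.01], [-0.834, 0.005, 0.552]]
force: [-25.6, 4.4, 21.6]
width: 0.56
```

```bash
python3 - <<'E'
from h import *
emit([(binp(.55,[.0605,-.0635,z]),Rg(.58)) for z in(.048,)])
E
```

```text
clock 18.375 pos [0.6557 0.016  0.1911] w 0.56 F [-25.6   4.4  21.6] q [ 0.02  0.24  2.05 -0.    0.27  0.01]
[0.0027, -0.0015, -0.0024, -0.0, 0.3, -0.3]
max [0.0027 0.0015 0.0024 0.     0.3    0.3   ]
```

Contact of about 33 N near the bottom, with the tool 2 to 3 mm too far back, so it may be the roof edge. I'll back off and look.

send_rows(steps=[-0.008,0,-0.001,0,0,0,-0.003,0,-0.001,0,0,0,0,0,0,0,0,0,0,0,0,0,0,0,0,0,0,0,0,0])

```text
clock: 19.0
eef_pos: [0.648, 0.0159, 0.1988]
eef_rot: [[0.551, -0.014, 0.834], [0.012, 1.0, 0.01], [-0.834, 0.005, 0.551]]
force: [0.1, 0.0, -0.2]
width: 0.562
```

```bash
python3 - <<'E'
from h import *
emit([(binp(.55,[.0595,-.0635,z]),Rg(.58)) for z in(.048,)])
s=robot.state();print("tilt",np.degrees(np.arcsin(s["eef_rot"][0,0])))
R=Rt(YAW,.55);v=s["eef_pos"]-PIV;print("binpos",v@R[:,1],-v@R[:,2],-v@R[:,0])
S={n:vision.snapshot(n) for n in("top","scene")}
i=np.vstack([cv2.resize(S["top"]["frame"][140:220,250:390],(700,300),interpolation=2),cv2.resize(S["scene"]["frame"][150:250,280:400],(700,300),interpolation=2)])
cv2.imwrite("pics/o11.png",i[:,:,::-1])
E
```

```text
clock 19.0 pos [0.648  0.0159 0.1988] w 0.562 F [ 0.1  0.  -0.2] q [ 0.02  0.21  2.06 -0.    0.28  0.01]
[0.0134, -0.0015, -0.0011, -0.0, 0.2, -0.3]
max [0.0134 0.0015 0.0011 0.     0.2    0.3   ]
tilt 33.46110267184454
binpos 0.06018124576434213 -0.06204827899442866 0.061405422250240656
```

View pics/o11.png

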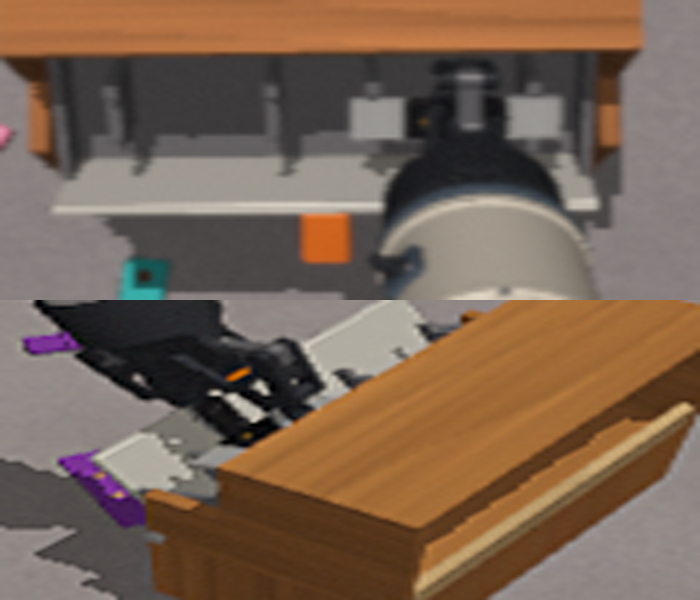

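```bash
python3 - <<'E'
from h import *
emit([(binp(.55,[.0595,-.0635,.06]),Rg(.605))]+[(binp(.55,[.0598,-.0635,z]),Rg(.605)) for z in(.058,.048)])
E
```

```text
clock 19.1 pos [0.6479 0.0159 0.1988] w 0.565 F [0.6 0.  0.2] q [ 0.02  0.21  2.06 -0.    0.28  0.01]
[0.0014, -0.0015, -0.0007, -0.0, -1.2, -0.3, 0.002, 0.0, 0.0002, 0.0, 0.0, 0.0, 0.01, -0.0, -0.0005, 0.0, 0.0, 0.0]
max [1.0e-02 1.5e-03 7.0e-04 0.0e+00 1.2e+00 3.0e-01]
```

send_rows(steps=[0,-0.001,-0.0007,0,-1.2,0,0.002,0,0,0,0,0,0.003,0,0,0,0,0,0.002,0,0,0,0,0,0,0,0,0,0,0], hand=0.042)

```text
clock: 19.73
eef_pos: [0.6515, 0.0149, 0.1918]
eef_rot: [[0.57, -0.014, 0.822], [0.012, 1.0, 0.009], [-0.822, 0.005, 0.57]]
force: [0.3, -0.3, -0.3]
width: 0.487
```

```bash
python3 - <<'E'
from h import *
emit([(binp(.55,[.0598,-.0635,z]),Rg(.605)) for z in(.051,.048)])
s=robot.state();print("tilt",np.degrees(np.arcsin(s["eef_rot"][0,0])))
R=Rt(YAW,.55);v=s["eef_pos"]-PIV;print("binpos",v@R[:,1],-v@R[:,2],-v@R[:,0])
E
```

```text
clock 19.725 pos [0.6515 0.0149 0.1918] w 0.487 F [ 0.3 -0.3 -0.3] q [0.02 0.23 2.08 0.   0.23 0.01]
[0.0026, -0.0004, 0.0001, -0.0, 0.1, -0.3, 0.003, -0.0, -0.0002, 0.0, 0.0, 0.0]
max [3.e-03 4.e-04 2.e-04 0.e+00 1.e-01 3.e-01]
tilt 34.716814640492224
binpos 0.059563468563202576 -0.06310455987062401 0.05360670289552369
```

send_rows(steps=[0.002,0,0,0,0,0,0.002,0,0,0,0,0,0.001,0,0,0,0,0,0,0,0,0,0,0,0,0,0,0,0,0])

```text
clock: 20.35
eef_pos: [0.6547, 0.015, 0.1875]
eef_rot: [[0.57, -0.015, 0.822], [0.012, 1.0, 0.009], [-0.822, 0.005, 0.57]]
force: [-0.4, 1.1, 0.2]
width: 0.49
```

No contact this time. Closing on the scraper.

send_rows(steps=[0,0,0,0,0,0,0,0,0,0,0,0,0,0,0,0,0,0,0,0,0,0,0,0,-0.005,0,0,0,0,0], hand=0.0)

```text
clock: 20.98
eef_pos: [0.6515, 0.0149, 0.1915]
eef_rot: [[0.569, -0.014, 0.822], [0.012, 1.0, 0.009], [-0.822, 0.005, 0.569]]
force: [-0.3, 0.1, -0.8]
width: 0.291
```

```bash
python3 - <<'E'
from h import *
s=robot.state();print("tilt",np.degrees(np.arcsin(s["eef_rot"][0,0])),s["force"],s["width"])
R=Rt(YAW,.55);v=s["eef_pos"]-PIV;print("binpos",v@R[:,1],-v@R[:,2],-v@R[:,0])
E
```

```text
tilt 34.69057507882536 [-0.26300503  0.11599807 -0.84516529] 0.2908770560357672
binpos 0.05942616921602332 -0.06306935804851006 0.053322127136463233
```

send_rows(steps=[-0.012,0,0,0,0,0,-0.02,0,0,0,0,0,-0.025,0,0,0,0,0,-0.025,0,0,0,0,0,-0.025,0,0,0,0,0])

```text
clock: 21.6
eef_pos: [0.5867, 0.0136, 0.2828]
eef_rot: [[0.568, -0.015, 0.823], [0.012, 1.0, 0.009], [-0.823, 0.005, 0.568]]
force: [0.3, 0.1, -1.0]
width: 0.291
```

```bash
python3 - <<'E'
from h import *
Y=np.array([.4314,-.2708]);
emit(line(np.array([Y[0],Y[1],.18]),Rd(np.radians(107.2)),10))
S={n:vision.snapshot(n) for n in("top","scene")}
i=np.vstack([cv2.resize(S["top"]["frame"][130:230,230:400],None,fx=4,fy=3),cv2.resize(S["scene"]["frame"][110:260,250:420],(680,300))])
cv2.imwrite("pics/o12.png",i[:,:,::-1])
E
```

```text
clock 21.6 pos [0.5867 0.0136 0.2828] w 0.291 F [ 0.3  0.1 -1. ] q [ 0.02 -0.01  2.1   0.    0.45  0.01]
[-0.0007, -0.0283, -0.0189, -1.6, 3.4, 0.5, 0.0002, -0.0277, -0.0197, -1.6, 3.4, 0.5, 0.0012, -0.0272, -0.0204, -1.6, 3.4, 0.5, 0.0022, -0.0266, -0.021, -1.6, 3.4, 0.5, 0.0033, -0.026, -0.0216, -1.6, 3.4, 0.5]
[0.0044, -0.0255, -0.0221, -1.6, 3.4, 0.5, 0.0055, -0.0249, -0.0225, -1.6, 3.4, 0.5, 0.0067, -0.0243, -0.0228, -1.6, 3.4, 0.5, 0.0079, -0.0237, -0.023, -1.6, 3.4, 0.5, 0.0091, -0.0231, -0.0232, -1.6, 3.4, 0.5]
max [0.0091 0.0283 0.0232 1.6    3.4    0.5   ]
```

View pics/o12.png

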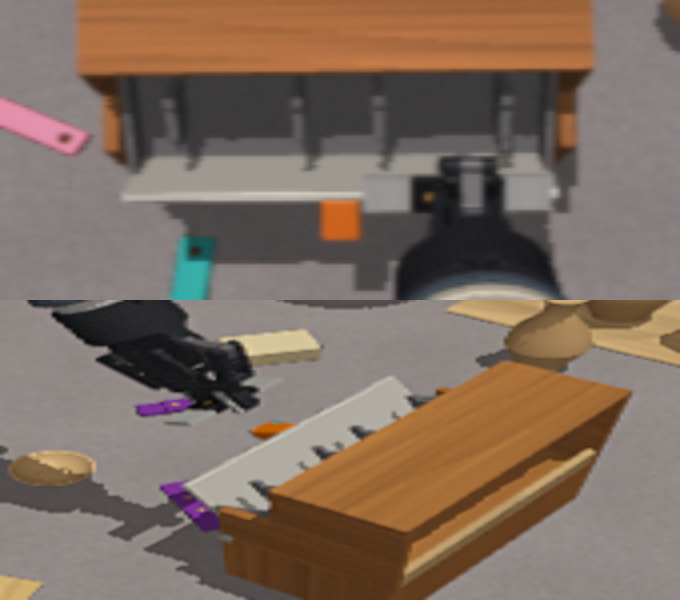

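send_rows(steps=[-0.0007,-0.028,-0.019,-1.6,3.4,0.5,0,-0.0277,-0.02,-1.6,3.4,0.5,0.001,-0.027,-0.0204,-1.6,3.4,0.5,0.002,-0.0266,-0.021,-1.6,3.4,0.5,0.003,-0.026,-0.0216,-1.6,3.4,0.5])

```text
clock: 22.32
eef_pos: [0.5076, -0.1303, 0.233]
eef_rot: [[0.298, -0.166, 0.94], [0.033, 0.986, 0.164], [-0.954, -0.018, 0.3]]
force: [1.2, -0.0, 0.1]
width: 0.291
```

```bash
python3 - <<'E'
from h import *
c=cam(vision.snapshot("top"))
R=np.array([[.568,-.015,.823],[.012,1,.009],[-.823,.005,.568]]);p=np.array([.5867,.0136,.2828])
print(proj(c,p+R@[-.019,0,0]),proj(c,p+R@[-.019,.005,0]))
Y=np.array([.4314,-.2708]);
emit(line(np.array([Y[0],Y[1],.16]),Rd(np.radians(107.2)),5))
E
```

```text
[343.8506791  194.27834814] [341.48821373 194.31788405]
clock 22.375 pos [ 0.5066 -0.1325  0.2319] w 0.29 F [ 0.3 -1.1 -1.1] q [-0.34  0.06  2.04  0.19  0.77 -0.63]
[0.0084, -0.0245, -0.023, -1.5, 3.4, 0.4, 0.0096, -0.0239, -0.0231, -1.5, 3.4, 0.4, 0.0108, -0.0234, -0.0231, -1.5, 3.4, 0.4, 0.012, -0.0229, -0.023, -1.5, 3.4, 0.4, 0.0132, -0.0224, -0.0228, -1.5, 3.4, 0.4]
max [0.0132 0.0245 0.0231 1.5    3.4    0.4   ]
```

send_rows(steps=[0.008,-0.0245,-0.023,-1.5,3.4,0.4,0.0096,-0.024,-0.023,-1.5,3.4,0.4,0.0108,-0.0234,-0.023,-1.5,3.4,0.4,0.012,-0.023,-0.022,-1.5,3.4,0.4,0.012,-0.018,-0.018,-1.5,3.2,0.4])

```text
clock: 23.0
eef_pos: [0.4338, -0.27, 0.1594]
eef_rot: [[-0.002, -0.301, 0.954], [-0.004, 0.954, 0.301], [-1.0, -0.003, -0.003]]
force: [1.0, -0.1, -0.4]
width: 0.288
```

```bash
python3 - <<'E'
from h import *
Y=np.array([.4314,-.2708]);
emit([(np.array([Y[0],Y[1],z]),Rd(np.radians(107.2))) for z in (.12,.06)])
S={n:vision.snapshot(n) for n in("top","scene")}
i=np.vstack([cv2.resize(S["top"]["frame"][190:290,390:520],(600,300)),cv2.resize(S["scene"]["frame"][200:330,150:290],(600,300))])
cv2.imwrite("pics/o13.png",i[:,:,::-1])
E
```

```text
clock 23.0 pos [ 0.4338 -0.27    0.1594] w 0.288 F [ 1.  -0.1 -0.4] q [-0.56  0.26  1.94 -0.01  0.93 -0.86]
[0.0394, 0.0001, -0.0024, 0.3, -0.1, 0.2, 0.06, 0.0, 0.0, 0.0, 0.0, 0.0]
max [6.0e-02 1.0e-04 2.4e-03 3.0e-01 1.0e-01 2.0e-01]
```

View pics/o13.png

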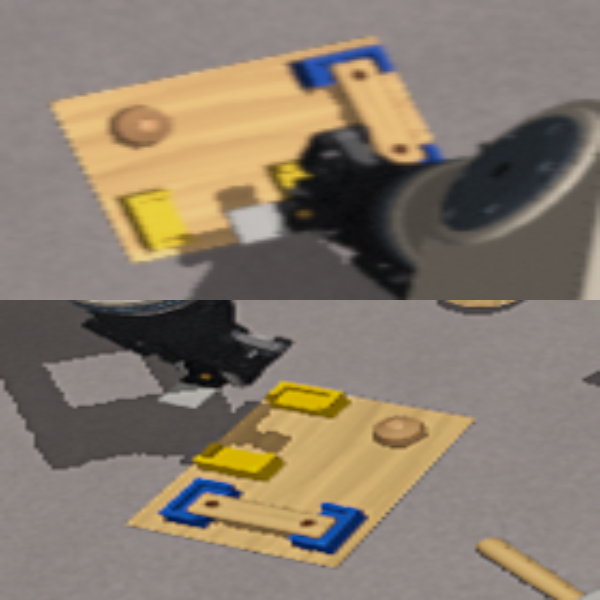

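send_rows(steps=[0.025,0.0005,-0.001,0,0,0,0.03,0.0005,-0.0005,0,0,0,0.03,0,0,0,0,0,0.015,0,0,0,0,0,0,0,0,0,0,0])

```text
clock: 23.72
eef_pos: [0.4344, -0.2682, 0.0572]
eef_rot: [[0.005, -0.297, 0.955], [-0.003, 0.955, 0.297], [-1.0, -0.005, 0.004]]
force: [0.2, 0.5, -0.1]
width: 0.287
```

```bash
python3 - <<'E'
from h import *
Y=np.array([.4314,-.2708])+.0015*np.array([np.cos(1.871),np.sin(1.871)])
emit([(np.array([Y[0],Y[1],z]),Rd(np.radians(107.2))) for z in (.04,.03,.02,.0135)])
S={n:vision.snapshot(n) for n in("top","scene")}
i=np.vstack([cv2.resize(S["top"]["frame"][190:290,390:520],(600,300)),cv2.resize(S["scene"]["frame"][200:330,150:290],(600,300))])
cv2.imwrite("pics/o14.png",i[:,:,::-1])
E
```

```text
clock 23.725 pos [ 0.4344 -0.2682  0.0572] w 0.287 F [ 0.2  0.5 -0.1] q [-0.56  0.42  2.01 -0.    0.7  -0.86]
[0.0172, -0.0, -0.0037, 0.1, 0.2, 0.3, 0.01, 0.0, 0.0, 0.0, 0.0, 0.0, 0.01, 0.0, 0.0, 0.0, 0.0, 0.0, 0.0065, 0.0, 0.0, 0.0, 0.0, 0.0]
max [0.0172 0.     0.0037 0.1    0.2    0.3   ]
```

View pics/o14.png

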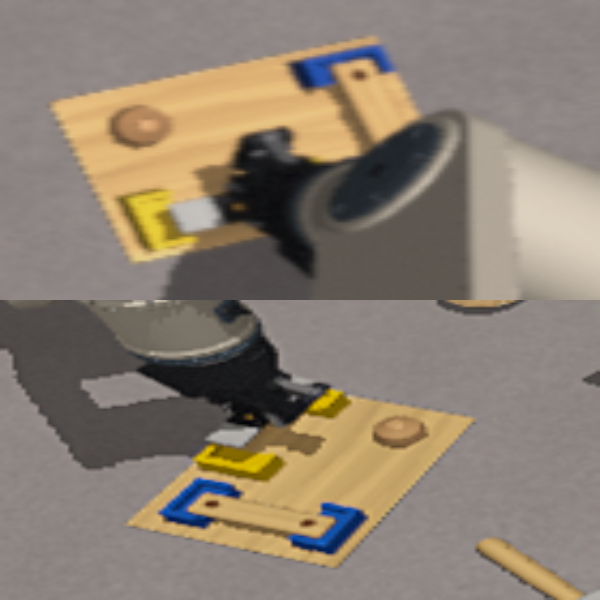

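send_rows(steps=[0.006,0,-0.002,0,0,0,0.007,0,-0.0015,0,0,0,0.007,0,0,0,0,0,0.005,0,0,0,0,0,0,0,0,0,0,0])

```text
clock: 24.45
eef_pos: [0.4331, -0.2709, 0.0337]
eef_rot: [[0.01, -0.297, 0.955], [-0.006, 0.955, 0.297], [-1.0, -0.009, 0.007]]
force: [-0.2, 0.7, -0.0]
width: 0.29
```

```bash
python3 - <<'E'
from h import *
Y=np.array([.4314,-.2708])+.0015*np.array([np.cos(1.871),np.sin(1.871)])
emit([(np.array([Y[0],Y[1],z]),Rd(np.radians(107.2))) for z in (.02,.0135)])
S={n:vision.snapshot(n) for n in("top","scene")}
i=np.vstack([cv2.resize(S["top"]["frame"][190:290,390:520],(600,300)),cv2.resize(S["scene"]["frame"][220:310,180:270],(600,300))])
cv2.imwrite("pics/o15.png",i[:,:,::-1])
E
```

```text
clock 24.45 pos [ 0.4331 -0.2709  0.0337] w 0.29 F [-0.2  0.7 -0. ] q [-0.56  0.46  2.03 -0.    0.65 -0.86]
[0.0137, 0.0023, -0.0017, 0.1, 0.4, 0.5, 0.0065, 0.0, 0.0, 0.0, 0.0, 0.0]
max [0.0137 0.0023 0.0017 0.1    0.4    0.5   ]
```

View pics/o15.png

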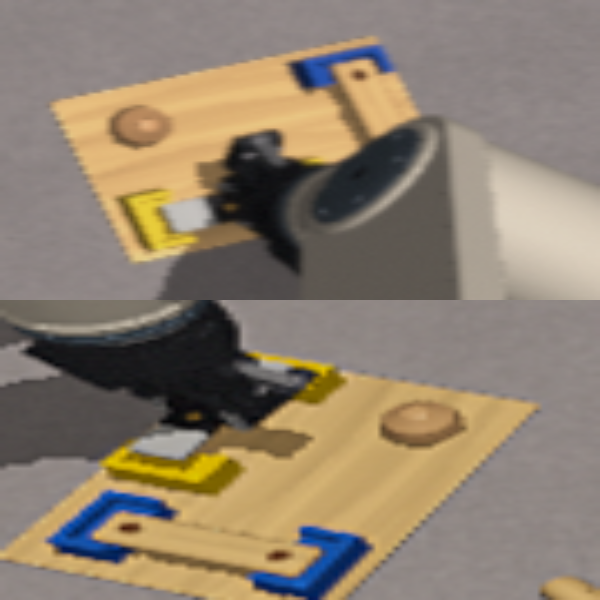

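send_rows(steps=[0.005,0.0015,-0.001,0,0,0,0.006,0.0005,0,0,0,0,0.005,0,0,0,0,0,0.003,0,0,0,0,0,0,0,0,0,0,0])

```text
clock: 25.18
eef_pos: [0.432, -0.2694, 0.0138]
eef_rot: [[0.01, -0.297, 0.955], [-0.007, 0.955, 0.297], [-1.0, -0.01, 0.008]]
force: [0.2, 0.1, 0.1]
width: 0.287
```

```bash
python3 - <<'E'
from h import *
Y=np.array([.4314,-.2708])+.0015*np.array([np.cos(1.871),np.sin(1.871)])
emit([(np.array([Y[0],Y[1],z]),Rd(np.radians(107.2))) for z in (.0105,)])
S={n:vision.snapshot(n) for n in("top","scene")}
i=np.vstack([cv2.resize(S["top"]["frame"][220:285,400:480],(600,300)),cv2.resize(S["scene"]["frame"][220:310,180:270],(600,300))])
cv2.imwrite("pics/o16.png",i[:,:,::-1])
E
```

```text
clock 25.175 pos [ 0.432  -0.2694  0.0138] w 0.287 F [0.2 0.1 0.1] q [-0.56  0.49  2.04 -0.    0.6  -0.86]
[0.0033, 0.0004, -0.001, 0.1, 0.5, 0.5]
max [3.3e-03 4.0e-04 1.0e-03 1.0e-01 5.0e-01 5.0e-01]
```

View pics/o16.png

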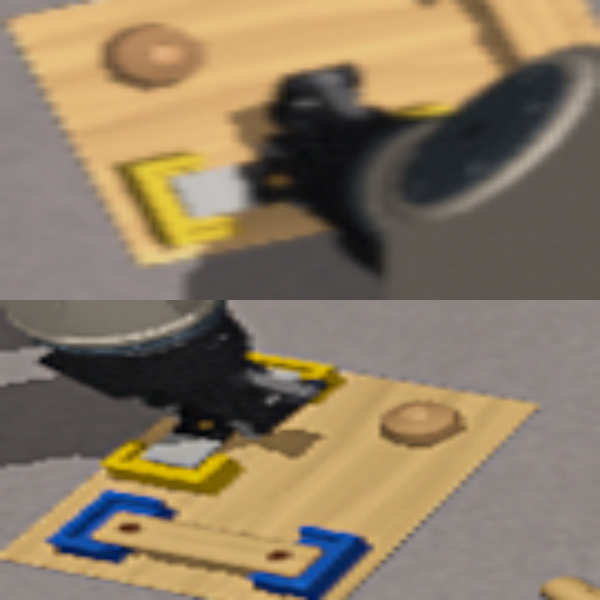

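The scraper is inside the yellow ends. Lowering it the last bit and releasing.

send_rows(steps=[0.001,0,-0.0005,0,0,0,0.0015,0,0,0,0,0,0.0005,0,0,0,0,0,0,0,0,0,0,0,0,0,0,0,0,0])

```text
clock: 25.9
eef_pos: [0.432, -0.27, 0.0115]
eef_rot: [[0.012, -0.297, 0.955], [-0.008, 0.955, 0.297], [-1.0, -0.011, 0.009]]
force: [-0.2, 0.4, 0.6]
width: 0.291
```

send_rows(steps=[0,0,0,0,0,0,0,0,0,0,0,0,-0.002,0,0,0,0,0,-0.02,0,0,0,0,0,-0.03,0,0,0,0,0], hand=0.048)

```text
clock: 26.52
eef_pos: [0.43, -0.2687, 0.0628]
eef_rot: [[0.008, -0.297, 0.955], [-0.005, 0.955, 0.297], [-1.0, -0.007, 0.006]]
force: [0.1, -0.0, -0.4]
width: 0.559
```

send_rows(steps=[-0.03,0,0,0,0,0,-0.04,0.01,0,0,0,0,-0.04,0.02,0,0,0,0,-0.03,0.03,0,0,0,0,-0.01,0.03,0,0,0,0])

```text
clock: 27.15
eef_pos: [0.4024, -0.1814, 0.2189]
eef_rot: [[0.012, -0.295, 0.956], [-0.007, 0.956, 0.295], [-1.0, -0.01, 0.009]]
force: [0.8, 0.8, 0.1]
width: 0.561
```

```bash
python3 - <<'E'
from h import *
s=robot.state();print(s["clock"],s["eef_pos"],s["joint_positions"].round(2))
S={n:vision.snapshot(n) for n in("top","scene")}
i=np.vstack([cv2.resize(S["top"]["frame"][190:290,390:520],(600,300)),cv2.resize(S["scene"]["frame"][220:310,180:270],(600,300))])
cv2.imwrite("pics/o17.png",i[:,:,::-1])
E
```

```text
27.15 [ 0.40239733 -0.18143445  0.2189401 ] [-0.43  0.07  2.03 -0.    1.03 -0.72]
```

View pics/o17.png

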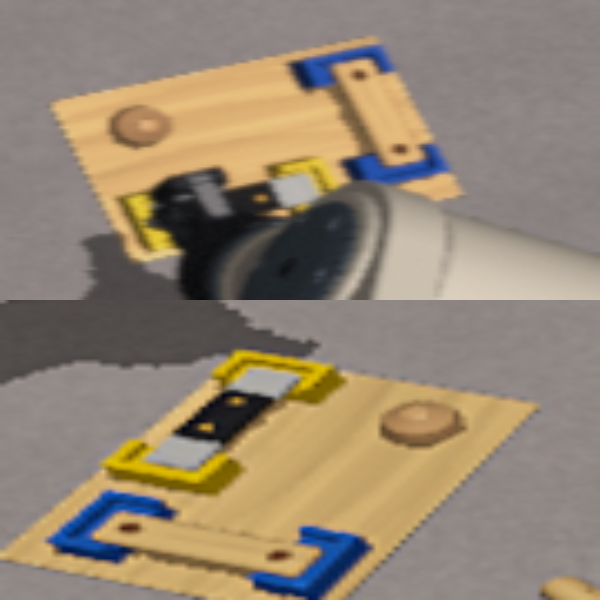

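Both tools lie flat in their compartments: rib in blue, scraper in yellow. To shut the bin, I'll push the pull's tip with the closed fingers.

```bash
python3 - <<'E'
from h import *
emit(line(np.array([.49,.077,.21]),Rd(np.pi/2+YAW),10)[:]) 
E
```

```text
clock 27.25 pos [ 0.4015 -0.1801  0.2183] w 0.563 F [ 0.5 -0.5 -0.1] q [-0.42  0.07  2.03 -0.    1.03 -0.72]
[0.0008, 0.0219, 0.0161, 1.7, 0.1, 0.0, 0.0008, 0.0224, 0.0154, 1.7, 0.1, 0.0, 0.0008, 0.0228, 0.0148, 1.7, 0.1, 0.0, 0.0008, 0.0232, 0.0141, 1.7, 0.1, 0.0, 0.0008, 0.0236, 0.0134, 1.7, 0.1, 0.0]
[0.0008, 0.024, 0.0127, 1.7, 0.1, 0.0, 0.0008, 0.0244, 0.012, 1.7, 0.1, 0.0, 0.0008, 0.0247, 0.0113, 1.7, 0.1, 0.0, 0.0008, 0.025, 0.0106, 1.7, 0.1, 0.0, 0.0008, 0.0253, 0.0099, 1.7, 0.1, 0.0]
max [8.00e-04 2.53e-02 1.61e-02 1.70e+00 1.00e-01 0.00e+00]
```

send_rows(steps=[0.001,0.044,0.032,3.2,0,0,0.001,0.0456,0.029,3.2,0,0,0.001,0.047,0.026,3.2,0,0,0.001,0.0487,0.023,3.2,0,0,0.001,0.045,0.018,3,0,0], hand=0.0)

```text
clock: 27.88
eef_pos: [0.4885, 0.0731, 0.212]
eef_rot: [[0.014, -0.01, 1.0], [-0.009, 1.0, 0.011], [-1.0, -0.009, 0.013]]
force: [-0.4, -0.3, -0.9]
width: 0.006
```

```bash
python3 - <<'E'
from h import *
emit([(np.array([.49,.077,z]),Rd(np.pi/2+YAW)) for z in(.18,.155,.135,.13)]) 
E
```

```text
clock 27.875 pos [0.4885 0.0731 0.212 ] w 0.006 F [-0.4 -0.3 -0.9] q [ 0.15  0.16  1.94 -0.01  1.03  0.15]
[0.032, 0.0041, 0.0011, -0.1, 0.8, 0.5, 0.025, 0.0, 0.0, 0.0, 0.0, 0.0, 0.02, 0.0, 0.0, 0.0, 0.0, 0.0, 0.005, 0.0, 0.0, 0.0, 0.0, 0.0]
max [0.032  0.0041 0.0011 0.1    0.8    0.5   ]
```

send_rows(steps=[0.02,0.002,0,0,0.8,0.5,0.022,0.001,0.003,0,0,0,0.018,0,0.01,0,0,0,0.008,0,0.01,0,0,0,0,0,0.006,0,0,0])

```text
clock: 28.5
eef_pos: [0.5185, 0.0758, 0.1382]
eef_rot: [[-0.006, -0.016, 1.0], [-0.001, 1.0, 0.016], [-1.0, -0.001, -0.006]]
force: [0.0, 0.3, -0.0]
width: -0.002
```

```bash
python3 - <<'E'
from h import *
emit([(np.array([.53,.077,.14]),Rd(np.pi/2+YAW))]) 
S={n:vision.snapshot(n) for n in("top","scene")}
i=np.vstack([cv2.resize(S["top"]["frame"][130:230,230:400],None,fx=4,fy=3),cv2.resize(S["scene"]["frame"][110:260,250:420],(680,300))])
cv2.imwrite("pics/o18.png",i[:,:,::-1])
E
```

```text
clock 28.5 pos [0.5185 0.0758 0.1382] w -0.002 F [ 0.   0.3 -0. ] q [ 0.14  0.31  1.93 -0.    0.9   0.13]
[-0.0019, 0.001, 0.0115, 0.2, -0.3, 0.0]
max [0.0019 0.001  0.0115 0.2    0.3    0.    ]
```

View pics/o18.png

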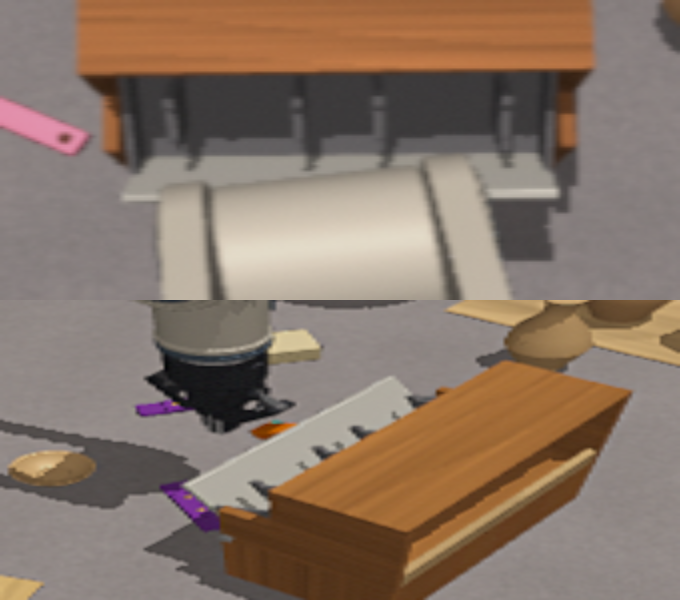

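The shut gripper's knuckles stick out toward the panel. I'll turn the tool 90° so the slim side faces the pull, and raise it slightly.

send_rows(steps=[-0.005,0,-0.004,9,0,0,-0.005,0,0,9,0,0,-0.005,0,0,9,0,0,0,0,0,9,0,0,0,0,0,9,0,0])

```text
clock: 29.22
eef_pos: [0.5159, 0.0752, 0.1583]
eef_rot: [[0.001, 0.714, 0.701], [0.0, 0.701, -0.714], [-1.0, 0.001, 0.001]]
force: [-0.1, 0.0, 0.4]
width: -0.003
```

send_rows(steps=[0,0,0,9,0,0,0,0,0,9,0,0,0,0,0,9,0,0,0,0,0,9,0,0,0,0,0,9,0,0])

```text
clock: 29.85
eef_pos: [0.5167, 0.0746, 0.1628]
eef_rot: [[0.007, 0.999, -0.036], [0.001, -0.036, -0.999], [-1.0, 0.007, -0.001]]
force: [-0.1, 0.8, 0.6]
width: 0.003
```

```bash
python3 - <<'E'
from h import *
emit([(np.array([.535,.0765,.152]),Rt(YAW,0))]) 
E
```

```text
clock 29.85 pos [0.5167 0.0746 0.1628] w 0.003 F [-0.1  0.8  0.6] q [ 0.14  0.27  1.92 -0.    0.94  1.75]
[0.0109, 0.0181, -0.0026, -2.7, -0.1, -0.4]
max [1.09e-02 1.81e-02 2.60e-03 2.70e+00 1.00e-01 4.00e-01]
```

send_rows(steps=[0.005,0.004,-0.002,-2,0,0,0.004,0.005,0,0,0,0,0.002,0.005,0,0,0,0,0,0.004,0,0,0,0,0,0.004,0,0,0,0])

```text
clock: 30.48
eef_pos: [0.5407, 0.0765, 0.1524]
eef_rot: [[0.008, 1.0, 0.01], [0.001, 0.01, -1.0], [-1.0, 0.008, -0.001]]
force: [1.0, 0.2, -0.4]
width: 0.001
```

send_rows(steps=[0,0.003,0,0,0,0,0,0.003,0,0,0,0,0,0.003,0,0,0,0,0,0.003,0,0,0,0,0,0.003,0,0,0,0])

```text
clock: 31.1
eef_pos: [0.5421, 0.0763, 0.1509]
eef_rot: [[-0.022, 1.0, 0.011], [-0.0, 0.011, -1.0], [-1.0, -0.022, -0.0]]
force: [-13.4, 0.3, 9.0]
width: 0.005
```

```bash
python3 - <<'E'
from h import *
emit([(np.array([.579,.0765,.152]),Rt(YAW,0))]) 
S={n:vision.snapshot(n) for n in("top","scene")}
i=np.vstack([cv2.resize(S["top"]["frame"][130:230,230:400],None,fx=4,fy=3),cv2.resize(S["scene"]["frame"][110:260,250:420],(680,300))])
cv2.imwrite("pics/o19.png",i[:,:,::-1])
E
```

```text
clock 31.1 pos [0.5421 0.0763 0.1509] w 0.005 F [-13.4   0.3   9. ] q [0.14 0.34 1.86 0.   0.97 1.69]
[-0.0019, 0.0368, 0.0002, -0.1, -0.0, 1.3]
max [1.90e-03 3.68e-02 2.00e-04 1.00e-01 0.00e+00 1.30e+00]
```

View pics/o19.png

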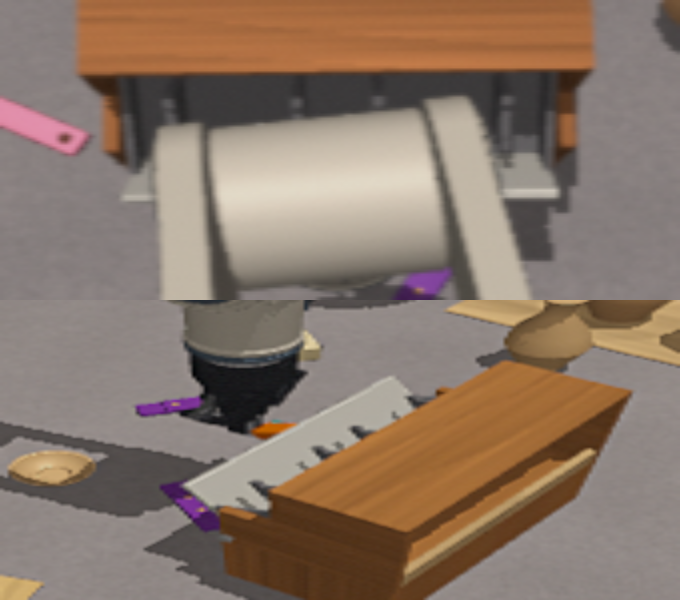

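send_rows(steps=[-0.002,0.005,0,0,0,1,-0.002,0.006,0,0,0,0.5,-0.002,0.006,0,0,0,0.5,-0.002,0.006,0,0,0,0.5,-0.002,0.006,0,0,0,0.5])

```text
clock: 31.82
eef_pos: [0.5472, 0.0763, 0.1568]
eef_rot: [[-0.02, 1.0, 0.011], [-0.002, 0.011, -1.0], [-1.0, -0.02, 0.001]]
force: [-19.7, 1.7, 13.8]
width: 0.002
```

Pushing jams by friction, because the tip has to rise more than it moves forward. I'll pinch the pull again and swing it shut the way it was opened.

send_rows(steps=[0,-0.01,0,0,0,0,-0.015,-0.02,0,0,0,5,-0.025,-0.01,0,0,0,8,-0.025,0,0,0,0,8,-0.02,0,0,0,0,8], hand=0.06)

```text
clock: 32.45
eef_pos: [0.4938, 0.076, 0.2416]
eef_rot: [[0.48, 0.877, 0.011], [0.005, 0.01, -1.0], [-0.877, 0.48, 0.0]]
force: [0.2, -1.5, -0.1]
width: 0.699
```

```bash
python3 - <<'E'
from h import *
S={n:vision.snapshot(n) for n in("top","scene")}
i=np.vstack([cv2.resize(S["top"]["frame"][130:230,230:400],None,fx=4,fy=3),cv2.resize(S["scene"]["frame"][110:260,250:420],(680,300))])
cv2.imwrite("pics/o20.png",i[:,:,::-1])
c=cam(S["top"])
im=S["top"]["frame"].astype(int)
for u in(275,290,350,360): print(u,[int(x) for x in im[186:202,u].sum(1)//3])
for th in(.45,.5,.55): print(th,[proj(c,binp(th,[x,y,.085])).round(1).tolist() for x in(0,.008) for y in(.1,-.1)])
for th in(.45,.5,.55): emit([(binp(th,[-.02,0,.157]),Rt(YAW,th))])
E
```

```text
275 [145, 145, 145, 145, 148, 168, 189, 178, 108, 77, 72, 73, 74, 74, 72, 74]
290 [145, 145, 146, 146, 151, 185, 192, 186, 104, 75, 73, 73, 75, 73, 74, 72]
350 [145, 144, 146, 149, 175, 195, 179, 106, 78, 76, 76, 78, 77, 75, 75, 73]
360 [146, 145, 146, 151, 185, 197, 188, 107, 76, 74, 74, 73, 74, 75, 75, 77]
0.45 [[273.0, 194.0], [356.2, 192.8], [272.8, 190.9], [356.3, 189.7]]
0.5 [[273.1, 195.7], [356.2, 194.5], [272.9, 192.6], [356.2, 191.4]]
0.55 [[273.2, 197.3], [356.1, 196.1], [273.0, 194.3], [356.2, 193.1]]
clock 32.55 pos [0.4909 0.0756 0.2404] w 0.701 F [ 0.  -0.4 -0.1] q [ 0.22 -0.08  2.23 -0.2   0.51  1.93]
[0.0178, 0.0481, -0.0004, 0.0, 0.1, -2.7]
max [1.78e-02 4.81e-02 4.00e-04 0.00e+00 1.00e-01 2.70e+00]
clock 32.55 pos [0.4909 0.0756 0.2404] w 0.701 F [ 0.  -0.4 -0.1] q [ 0.22 -0.08  2.23 -0.2   0.51  1.93]
[0.0187, 0.0403, -0.0005, 0.0, 0.1, 0.2]
max [0.0187 0.0403 0.0005 0.     0.1    0.2   ]
clock 32.55 pos [0.4909 0.0756 0.2404] w 0.701 F [ 0.  -0.4 -0.1] q [ 0.22 -0.08  2.23 -0.2   0.51  1.93]
[0.0199, 0.0324, -0.0005, 0.0, 0.1, 3.0]
max [1.99e-02 3.24e-02 5.00e-04 0.00e+00 1.00e-01 3.00e+00]
```

View pics/o20.png

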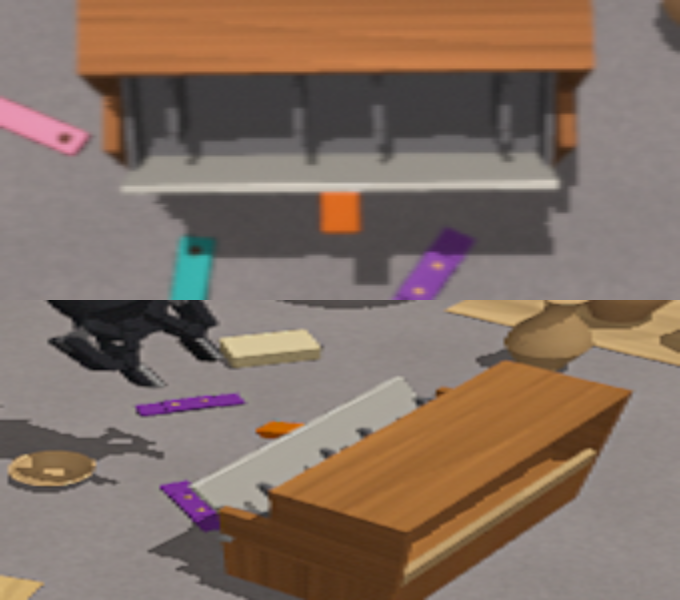

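send_rows(steps=[0.003,0.009,0,0,0,-0.5,0.004,0.01,0,0,0,-0.5,0.004,0.01,0,0,0,-0.5,0.003,0.01,0,0,0,-0.3,0.003,0.006,0,0,0,-0.3], hand=0.07)

```text
clock: 33.17
eef_pos: [0.5454, 0.0765, 0.2458]
eef_rot: [[0.438, 0.899, 0.012], [0.004, 0.011, -1.0], [-0.899, 0.438, 0.001]]
force: [-0.7, -0.2, 0.4]
width: 0.822
```

```bash
python3 - <<'E'
from h import *
emit([(binp(.46,[-.02,0,z]),Rt(YAW,.46)) for z in(.12,.057)])
E
```

```text
clock 33.175 pos [0.5454 0.0765 0.2458] w 0.822 F [-0.7 -0.2  0.4] q [ 0.18  0.02  2.1  -0.14  0.58  1.84]
[0.0339, -0.0038, -0.0003, 0.0, 0.1, 0.4, 0.063, -0.0, 0.0, 0.0, 0.0, 0.0]
max [6.3e-02 3.8e-03 3.0e-04 0.0e+00 1.0e-01 4.0e-01]
```

send_rows(steps=[0.02,-0.002,0,0,0,0.3,0.025,-0.002,0,0,0,0,0.025,0,0,0,0,0,0.018,0,0,0,0,0,0.007,0,0,0,0,0])

```text
clock: 33.8
eef_pos: [0.5876, 0.0766, 0.1559]
eef_rot: [[0.442, 0.897, 0.011], [0.004, 0.01, -1.0], [-0.897, 0.442, 0.001]]
force: [0.2, 0.1, -0.7]
width: 0.819
```

```bash
python3 - <<'E'
from h import *
emit([(binp(.46,[-.02,0,z]),Rt(YAW,.46)) for z in(.057,)])
S={n:vision.snapshot(n) for n in("top","scene")}
i=np.vstack([cv2.resize(S["top"]["frame"][130:230,230:400],None,fx=4,fy=3),cv2.resize(S["scene"]["frame"][140:240,290:400],(680,300))])
cv2.imwrite("pics/o21.png",i[:,:,::-1])
E
```

```text
clock 33.8 pos [0.5876 0.0766 0.1559] w 0.819 F [ 0.2  0.1 -0.7] q [ 0.17  0.22  2.11 -0.2   0.36  1.9 ]
[-0.0024, -0.0019, -0.0006, -0.0, 0.1, 0.1]
max [0.0024 0.0019 0.0006 0.     0.1    0.1   ]
```

View pics/o21.png

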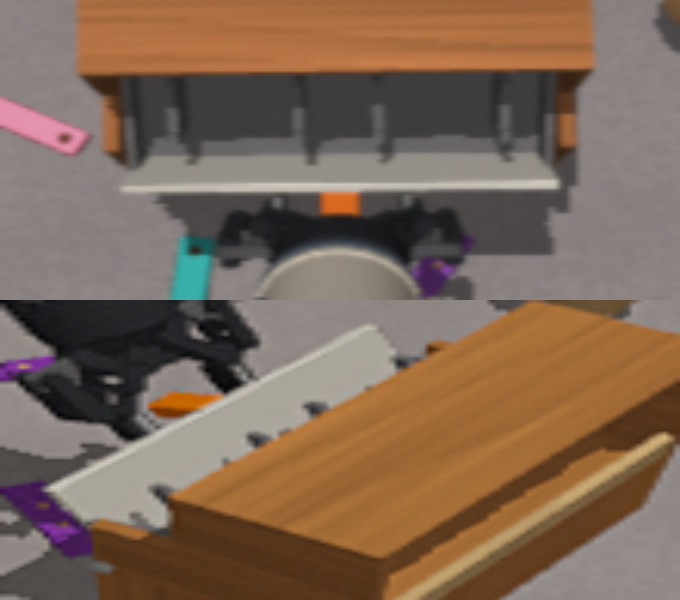

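The fingers straddle the pull, so I'll pinch it.

send_rows(steps=[-0.001,-0.0015,0,0,0,0,0,0,0,0,0,0,0,0,0,0,0,0,0,0,0,0,0,0,0,0,0,0,0,0], hand=0.0)

```text
clock: 34.52
eef_pos: [0.5859, 0.0781, 0.1587]
eef_rot: [[0.445, 0.896, 0.012], [0.006, 0.01, -1.0], [-0.896, 0.445, -0.001]]
force: [6.6, -1.7, -9.3]
width: 0.272
```

```bash
python3 - <<'E'
from h import *
s=robot.state();p,R=s["eef_pos"],s["eef_rot"]
print(s["width"],"tilt",np.arcsin(R[0,0]))
v=p-PIV;print("radius",np.hypot(v[0],v[2]),"ang",np.arctan2(-v[0],v[2]))
ax=Rt(YAW,0)[:,2];ps=[]
for k in range(1,11):
    q=Ro.from_rotvec(-ax*.46*k/10).as_matrix(); ps.append((PIV+q@(p-PIV),q@R))
emit(ps)
E
```

```text
0.2719276954183194 tilt 0.46102944983714217
radius 0.06071160412054776 ang 0.7673579961781818
clock 34.525 pos [0.5859 0.0781 0.1587] w 0.272 F [ 6.6 -1.7 -9.3] q [ 0.17  0.22  2.11 -0.2   0.36  1.9 ]
[-0.0008, 0.0027, -0.0, 0.0, -0.0, -2.6, -0.0008, 0.0027, -0.0, 0.0, -0.0, -2.6, -0.0008, 0.0027, -0.0, 0.0, -0.0, -2.6, -0.0008, 0.0027, -0.0, 0.0, -0.0, -2.6, -0.0008, 0.0027, -0.0, 0.0, -0.0, -2.6]
[-0.0008, 0.0027, -0.0, 0.0, -0.0, -2.6, -0.0008, 0.0027, -0.0, 0.0, -0.0, -2.6, -0.0008, 0.0027, -0.0, 0.0, -0.0, -2.6, -0.0008, 0.0027, -0.0, 0.0, -0.0, -2.6, -0.0008, 0.0027, -0.0, 0.0, -0.0, -2.6]
max [8.0e-04 2.7e-03 0.0e+00 0.0e+00 0.0e+00 2.6e+00]
```

send_rows(steps=[-0.0009,0.003,0,0,0,-2.6,-0.0009,0.003,0,0,0,-2.6,-0.0009,0.003,0,0,0,-2.6,-0.0009,0.003,0,0,0,-2.6,-0.0009,0.003,0,0,0,-2.6])

```text
clock: 35.15
eef_pos: [0.5967, 0.0782, 0.167]
eef_rot: [[0.224, 0.975, 0.013], [0.004, 0.013, -1.0], [-0.975, 0.224, -0.001]]
force: [5.5, -0.5, -11.3]
width: 0.269
```

```bash
python3 - <<'E'
from h import *
s=robot.state();p,R=s["eef_pos"],s["eef_rot"]
v=p-PIV;a=np.arctan2(-v[0],v[2]);th=.46-(.767-a)
print(s["width"],"tilt",np.arcsin(R[0,0]),"radius",np.hypot(v[0],v[2]),"th",th)
ax=Rt(YAW,0)[:,2];ps=[]
for k in range(1,6):
    q=Ro.from_rotvec(-ax*th*k/5).as_matrix(); ps.append((PIV+q@(p-PIV),q@R))
emit(ps)
E
```

```text
0.26864485248898046 tilt 0.22576670022228523 radius 0.06070029638061977 th 0.23477814845108252
clock 35.15 pos [0.5967 0.0782 0.167 ] w 0.269 F [  5.5  -0.5 -11.3] q [ 0.14  0.29  1.91 -0.04  0.72  1.73]
[-0.0008, 0.0027, 0.0, 0.0, 0.0, -2.7, -0.0008, 0.0027, 0.0, 0.0, 0.0, -2.7, -0.0008, 0.0027, 0.0, 0.0, 0.0, -2.7, -0.0008, 0.0027, 0.0, 0.0, 0.0, -2.7, -0.0008, 0.0027, 0.0, 0.0, 0.0, -2.7]
max [8.0e-04 2.7e-03 0.0e+00 0.0e+00 0.0e+00 2.7e+00]
```

send_rows(steps=[-0.0008,0.003,0,0,0,-2.6,-0.0008,0.003,0,0,0,-2.6,-0.0008,0.003,0,0,0,-2.6,-0.0008,0.003,0,0,0,-2.6,-0.0006,0.0025,0,0,0,-2])

```text
clock: 35.78
eef_pos: [0.609, 0.0783, 0.1725]
eef_rot: [[0.0, 1.0, 0.013], [0.001, 0.013, -1.0], [-1.0, 0.0, -0.001]]
force: [-9.9, 1.3, -4.1]
width: 0.268
```

```bash
python3 - <<'E'
from h import *
s=robot.state();p,R=s["eef_pos"],s["eef_rot"]
v=p-PIV;a=np.arctan2(-v[0],v[2]);th=.46-(.767-a)
print(s["width"],"tilt",np.arcsin(R[0,0]),"radius",np.hypot(v[0],v[2]),"th",th,s["force"])
E
```

```text
0.2677552711182892 tilt 0.00016487217648827995 radius 0.060558907010369645 th 0.011741715998698166 [-9.877743    1.30937551 -4.12575498]
```

Nearly at the stop. One gentle extra push, then I'll check the force.

send_rows(steps=[0,0.003,0,0,0,-0.5,0,0.003,0,0,0,0,0,0.003,0,0,0,0,0,0.003,0,0,0,0,0,0.003,0,0,0,0])

```text
clock: 36.4
eef_pos: [0.6085, 0.0783, 0.1724]
eef_rot: [[-0.04, 0.999, 0.013], [-0.0, 0.013, -1.0], [-0.999, -0.04, -0.0]]
force: [-13.9, -0.3, 6.9]
width: 0.269
```

send_rows(steps=[0,0,0,0,0,0,0,0,0,0,0,0,0,0,0,0,0,0,-0.03,-0.003,0,0,0,0,-0.04,-0.005,0,0,0,0], hand=0.07)

```text
clock: 37.02
eef_pos: [0.6021, 0.0781, 0.2422]
eef_rot: [[-0.043, 0.999, 0.013], [-0.001, 0.013, -1.0], [-0.999, -0.044, 0.0]]
force: [1.6, 0.7, -0.1]
width: 0.82
```

send_rows(steps=[-0.03,-0.03,0,0,0,0,-0.02,-0.05,0,0,0,0,0,-0.06,0,0,0,0,0,-0.05,0,0,0,0,0,-0.02,0,0,0,0])

```text
clock: 37.65
eef_pos: [0.3925, 0.0756, 0.3058]
eef_rot: [[-0.033, 0.999, 0.012], [0.001, 0.012, -1.0], [-0.999, -0.033, -0.001]]
force: [0.6, -1.5, 0.5]
width: 0.818
```

```bash
python3 - <<'E'
from h import *
s=robot.state();print(s["clock"],s["eef_pos"],s["force"])
a=cv2.imread("pics/top0.png");b=cv2.imread("pics/scene0.png")
S={n:vision.snapshot(n) for n in("top","scene")}
t=S["top"]["frame"][:,:,::-1]
cv2.imwrite("pics/o22.png",np.vstack([np.hstack([cv2.resize(a[120:205,240:395],(400,220)),cv2.resize(t[120:205,240:395],(400,220))]),np.hstack([cv2.resize(b[130:330,170:420],(400,320)),cv2.resize(S["scene"]["frame"][130:330,170:420,::-1],(400,320))])]))
cv2.imwrite("pics/o23.png",t)
for u in(270,285,350,360):print(u,[int(x) for x in a[172:184,u].sum(axis=1)//3],[int(x) for x in t[172:184,u].astype(int).sum(axis=1)//3])
E
```

```text
37.65 [0.39254981 0.07561308 0.3058079 ] [ 0.60980773 -1.49374239  0.52321556]
270 [66, 67, 64, 97, 213, 219, 183, 102, 76, 74, 73, 71] [66, 64, 64, 94, 210, 216, 180, 101, 74, 72, 72, 70]
285 [66, 66, 68, 111, 214, 216, 149, 86, 74, 74, 73, 72] [65, 65, 67, 110, 211, 214, 146, 86, 72, 73, 72, 70]
350 [66, 68, 107, 206, 214, 167, 95, 76, 73, 73, 67, 58] [63, 68, 105, 202, 210, 163, 93, 72, 73, 72, 71, 56]
360 [66, 74, 127, 206, 213, 142, 84, 74, 73, 74, 65, 54] [66, 73, 125, 204, 210, 138, 84, 71, 71, 71, 64, 52]
```

View pics/o22.png

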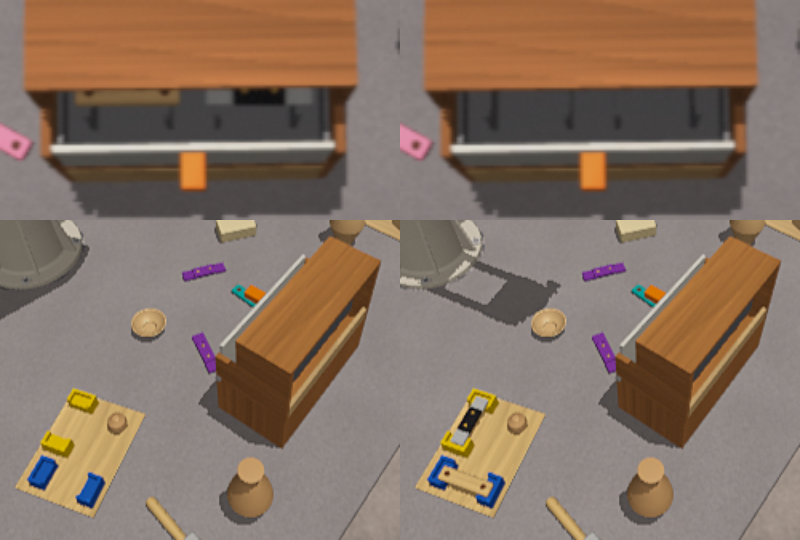

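View pics/o23.png

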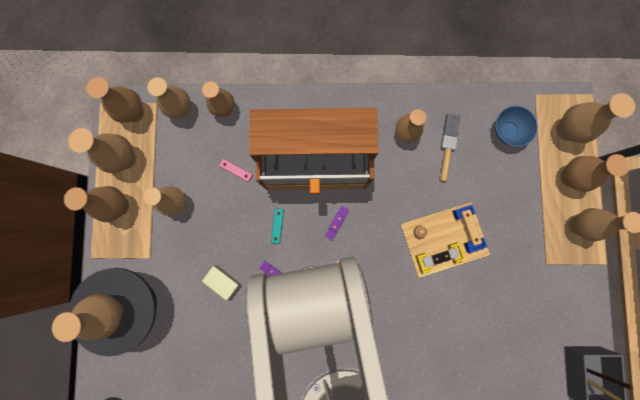

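The bin edge matches its starting pixels exactly, both tools are in their compartments, and the other items haven't moved. Handing in.

```bash
python3 -c "
from rig import robot
print(robot.sign_off())"
```

```text
the job is handed in; nothing more can be done
None
```

I opened the bin fully, laid the wooden rib in the blue compartment and the steel scraper in the yellow one, shut the bin again, and handed the job in at about 37.7 s.

**Last checks:**
- **Bin:** the white edge is on the same pixel rows as at the start. The last push met the stop at about 14 N.
- **Tools:** both cameras show each tool lying flat between the ends of its compartment.
- **Everything else:** in the last pictures, the pottery, look-alikes and other items that are in view look unmoved from the first ones. The arm hides the dish in the last top view, so it was checked only in the scene view. The robot touches nothing.

**What went less smoothly:**
- **Opening the bin:** the wrist force reached about 52 N at the stop.
- **Reaching the scraper:** the gripper met something at about 33 N, probably the roof edge. I backed off, leaned it further and narrowed the fingers, and the second try was free of contact.
- **Shutting the bin:** my first attempt, pushing on the pull, jammed by friction at about 24 N. I then pinched the pull and swung the bin shut.

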